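# Clamp a display in the bonding press

## Robot

A 6-joint arm with a two-finger parallel gripper is mounted at the origin on the work surface. World frame = base frame: x ahead of the robot, y to its left, z up, the work surface at z = 0. Lengths are in m, angles in rad, forces in N, time in s.
With the tool pointing down it reaches from about 0.25 to 0.775 m from the base axis. Payload 4 kg.
Tool frame: the origin (TCP) lies midway between the tips of the shut fingers; the grasp point (between the pads) lies 19 mm behind it (robot.pinch_z is the distance from the TCP to the grasp point, in m); x points along the fingers, y is the direction in which the jaws open and shut, and the axes are right-handed (so a half turn about x gives the same grasp; the last joint's range is limited). The gripper opens to 94 mm and grips with 3 to 60 N. Pads are 16 mm wide; open, the fingers measure 119 mm over their backs; the gripper's body (75 mm by 177 mm) begins 78 mm behind the grasp point.
Start: joints at [-1.246, 0.087, 1.371, -0, 1.684, -0.103], TCP at [0.228, -0.5, 0.206] pointing down, gripper open.
Joint ranges: [-3.1, 3.1], [-0.76, 2.03], [0.27, 2.55], [-1.08, 4.22], [0.17, 2.65], [-2.57, 2.57]. Speed limits (rad/s): [2.79, 2.79, 3.14, 3.14, 3.14, 3.14].

## Interface

Orientations are given as [roll, pitch, yaw] about the fixed x, y, z axes, in that order (R = Rz(yaw) Ry(pitch) Rx(roll)).
In Python, from bench import robot, imaging gives the robot as it stands. The module is installed in compiled form; this text tells all that it offers.
- The arm moves only by the tool drive_tool, never from a script. Its argument "commands" is a list that holds one entry, the list of rows, each a list of 4 numbers: the shift along the tool's x, y, z as a fraction of full scale, then the turn about the tool's x as a fraction of full scale. A call has 1 to 20 rows; each row shifts and turns the commanded pose from where the row before left it, along the tool's axes as they then stand; what a row does not reach is not made up. Full scale, the value 1, is 0.25 m for a shift and 360 degrees for a turn. A row lasts 1/10 s, in which the tool goes at most 50 mm and 8.59 degrees, less where a joint would pass 70% of its speed; a pose out of reach is approached as far as the arm can. A call with a number of a shift or a turn outside -1 to 1 is refused whole. A call with a gripper value outside its range is refused whole. "grip" is the opening, from 0 (shut) to 1 (fully open), set as the call begins (left out, the last holds). The fingers move at their own pace and stop on an object; the grip force is fixed at half the most. Time passes only in rows, so rows that do not move let the fingers close. It gives the time, the measured TCP pose, the force and the opening at its end, in the units of the state.
- robot.get_obs(): the state, without advancing time (a new reading comes with each control period).
- imaging.snapshot(name): name is "scene" or "top" or "wrist"; returns a dict with "pixels" (400x640x3 uint8, red, green, blue), "z_map" (400x640 float32, m along the optical axis (not along the pixel's ray), 0 where there is no reading), "mtx" (3x3 intrinsics, pixels), "extrinsics" (4x4, takes a point from world to camera coordinates). Camera axes: x right, y up, looking along -z (the intrinsics and any distortion apply to the point x, -y, -z); pixel columns grow to the right and rows downward; lengths in m; the calibration is good to about 2 mm. A picture is of the moment at which its call begins.
- robot.close_job(): hands the job in, once; it reports no verdict.
The state is a dict: "time": time; "joint_positions": joint angles; "qvel": joint speeds; "joint_torque": joint torques, N m; "tool_pos": TCP position; "ee_rot": TCP orientation; "wrist_force": force on the tool from outside, world axes, zero at the start; "wrist_torque": the same for the moment, N m; "width": finger opening in m.
Only numpy, scipy, OpenCV 4.12 (cv2) and the standard library are available. Lean on these libraries where they do the work, as an engineer would, in place of code of your own. Each camera call takes 0.05 s, during which the arm holds its last target.

## Task

A freshly glued display lies in the bonding press. Swing the folded red handle of the handwheel up and out until it clicks upright (folded away it locks the wheel), then crank the wheel clockwise, seen from above, until the pad is pressed firmly down on the display, without forcing it: stop when you feel the resistance clearly build up. Let go, leave the handle out and the display clamped, and do not disturb the things lying about.

Things in the scene. Friction and masses are not known exactly. Their poses are not given: they have to be found in the camera images.
- press: bonding press bolted to the table: grey base 280 x 320 mm (x by y), 25 mm high; two columns 250 mm apart in y; crosshead 85 x 320 mm, top 185 mm above the table; dark handwheel above it, axis vertical through the origin. Origin under the middle of the base, front to -x. The grey display lies in the nest under the pad; its top is 66 to 86 mm above the table, differs from job to job and is not measured
- head: steel bearing plate on the crosshead, origin on the wheel axis, 185 mm above the table. It carries the keeper, a slotted steel bar 35 mm wide that lies along its x axis out to 103 mm, top 15 mm above this origin. The parked handle lies right above this bar; while its brass pin stands in the slot the wheel cannot turn
- hub (a point): point on the wheel axis 228 mm above the table, level with the handle's hinge. The wheel is an open rim, 235 mm across, 15 mm thick, its middle plane 14 mm below this point, with three 12 mm spokes 60, 180 and 300 degrees round from the handle's fork. Hub (38 mm across) and screw end (20 mm) stay 4 mm or more below this point
- crank_hinge (a point): middle of the handle's hinge, 90 mm from the wheel axis, level with hub; goes round with the wheel. The hinge pin is level and tangential, in a fork 30 mm wide. Outside it the fork joins the rim and carries the housing of a spring plunger, out to 133 mm from the axis and 8 mm above the hinge
- grip_mid (a point): point on the centre line of the red grip, 41 mm from the hinge. The grip is a round sleeve 21 mm thick that spins freely on its spindle, from 14 to 66 mm from the hinge. Folded, it lies level along a radius, from the hinge towards the wheel axis, over open space between two spokes; below it is only the keeper bar, 28 mm under its centre line. Swung out, it stands upright on the hinge
- handle (a joint): fold angle of the handle, rad: 0 folded flat inward, 1.60 upright at its stop, latched. It swings up freely at first and falls back by its weight; from about 1.0 rad a spring plunger resists with up to about 7 N at the middle of the grip, and beyond about 1.3 rad it snaps over and holds the handle upright. Below about 0.9 rad the brass pin locks the wheel
- wheel (a joint): angle of the handwheel, rad, about 0 at the start, growing clockwise seen from above; one turn (6.28) lowers the pad by 36 mm. It stays where it is left. Turned slowly it takes about 5 N of push at the upright handle, about 1 N more at 1 rad/s; it weighs 0.9 kg and runs on a little when stopped short
- pad: red-brown rubber pad under the platen, 118 x 168 x 12 mm; origin in the middle of its lower face, 104 mm above the table at the start: it meets the display after 18 to 38 mm (3.1 to 6.7 rad of the wheel). Pressed, it is a stiff spring, 35 N per mm. Well clamped is 30 to 180 N, felt as 2 to 12 N more push at the handle than turning freely; above that the display cracks. Let go, the screw keeps up to about 95 N
- screw_dish: small steel dish, 48 mm across and 16 mm high, with its origin under its middle, standing on the front edge of the press's base plate
- screwdriver: screwdriver with a blue handle, 190 mm long, lying left of the press; origin under its middle
- meter: dark grey hand-held meter, 150 x 75 x 34 mm, left of the press; origin under its middle
- tape_roll: roll of amber tape, 84 mm across, 24 mm high, lying flat right of the press; origin under its middle
- spare_display: a second black display, 118 x 168 x 14 mm, lying right of the press; origin under its middle
- solvent: white bottle with a blue cap, 54 mm across, 130 mm high, left of the press; origin under its middle

How it is judged:
On the way, in this order (a step that is already met when the one before it is completed fails the run):
1. the handle is swung out and latched while the wheel is still parked (value of joint handle above 1.5 rad and value of joint wheel below 0.6 rad), for 0.2 s.
2. the wheel is cranked clockwise with the handle out (value of joint handle above 1.45 rad and value of joint wheel above 1.5 rad), for 0.1 s.
At the end, for the whole second after the job is handed in: The handle is out and latched (above 1.5 rad), the wheel is at rest and the pad presses on the display with 30 to 180 N (contact force between pad and anything else between 30 and 180 N and value of joint handle above 1.5 rad and velocity of joint wheel between -0.05 and 0.05 rad/s); the robot touches nothing.
It fails at once if the display is crushed: more than 180 N from the pad (contact force between pad and anything else above 180 N).
It fails at once if a thing lying about is moved by more than 30 mm or knocked over (distance of any of screw_dish, screwdriver, meter, tape_roll, spare_display, solvent from where it was at the start of the episode above 0.03 m or angle between solvent's own z axis and vertical above 0.5 rad).
It also fails if it takes over 72 s, if anything falls off the work surface, if the arm or the gripper's body presses on something with over 40 N, if the wrist force passes 120 N, or if a joint passes its speed limit or range.

## Working session

There is one attempt and no reset: what is moved stays moved. The work goes in short steps, Python scripts to look and compute and a tool call to move; the robot and the scene stay as the last step left them, time stands still between calls to the robot, and variables do not carry over. Pictures are saved under pics/ and viewed, and the job is handed in when it is done.

Besides the shell and the picture viewer there is one more tool, called after "Request:" in YAML: its name, and indented under it one key for each argument. drive_tool: Moves the arm, as the interface text tells. Shift numbers are shares of 0.25 m and turn numbers shares of 360 degrees, none past 1 either way. Its arguments: {"type":"object","properties":{"commands":{"type":"array","items":{"type":"array","items":{"type":"array","items":{"type":"number","minimum":-1,"maximum":1}}}},"grip":{"type":"number"}},"required":["commands"]}

```bash
mkdir -p pics; ls; python3 - <<'E'
from bench import robot, imaging
import cv2, numpy as np
print(robot.get_obs())
for n in ("scene","top","wrist"):
    s=imaging.snapshot(n); cv2.imwrite(f"pics/{n}0.png",s["pixels"][:,:,::-1]); np.savez(f"pics/{n}0.npz",**{k:s[k] for k in s}); print(n,s["mtx"].tolist(),s["extrinsics"].round(3).tolist())
print(robot.pinch_z)
E
```

```text
pics
{'time': 0.0, 'joint_positions': array([-1.24612520e+00,  8.79376295e-02,  1.37224140e+00, -6.49664044e-06,
        1.68362410e+00, -1.03091973e-01]), 'qvel': array([ 5.82993213e-04,  1.89350851e-03, -5.22061664e-05,  2.69669796e-03,
        1.53666859e-03,  1.23700377e-03]), 'joint_torque': array([-1.26772062e-03, -3.40186429e+01, -3.02429581e+01,  7.17540015e-02,
        3.30685882e-02, -1.86021894e-04]), 'tool_pos': array([ 0.22797907, -0.49991274,  0.20432022]), 'ee_rot': array([-1.67096724,  1.56858585,  1.89838779]), 'wrist_force': array([-0.15365954,  0.13978861, -0.83849276]), 'wrist_torque': array([0.00216053, 0.03070048, 0.02315718]), 'width': 0.09419416492979826}
scene [[447.89308681259786, 0.0, 314.3750253678344], [0.0, 447.89308681259786, 200.95682156741006], [0.0, 0.0, 1.0]] [[0.463, 0.886, 0.016, -0.307], [-0.709, 0.359, 0.608, 0.261], [0.533, -0.293, 0.794, -1.674], [0.0, 0.0, 0.0, 1.0]]
top [[386.3944271188339, 0.0, 325.2328829331467], [0.0, 386.3944271188339, 194.09596260048744], [0.0, 0.0, 1.0]] [[-0.014, -1.0, 0.003, 0.052], [0.988, -0.014, 0.151, -0.555], [-0.151, 0.005, 0.988, -0.912], [0.0, 0.0, 0.0, 1.0]]
wrist [[286.8009820627652, 0.0, 324.5192929922526], [0.0, 286.8009820627652, 200.6575374521203], [0.0, 0.0, 1.0]] [[0.414, -0.91, -0.001, -0.551], [0.885, 0.403, -0.231, 0.024], [0.211, 0.095, 0.973, -0.39], [0.0, 0.0, 0.0, 1.0]]
0.0188
```

View pics/scene0.png

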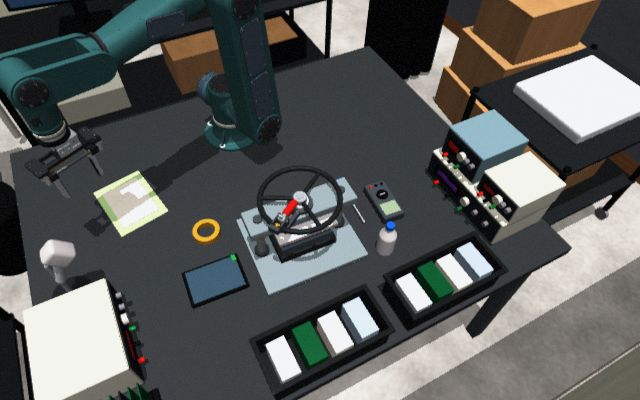

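View pics/top0.png

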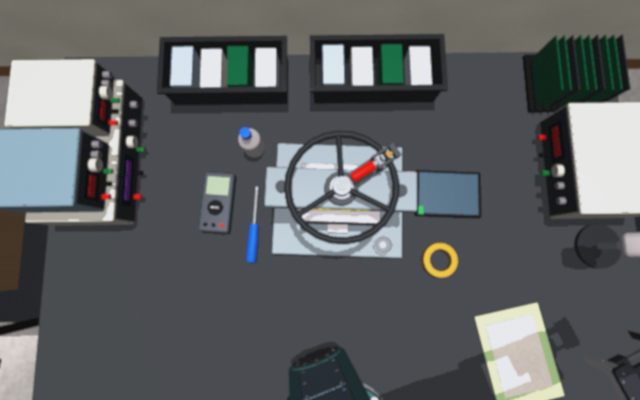

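View pics/wrist0.png

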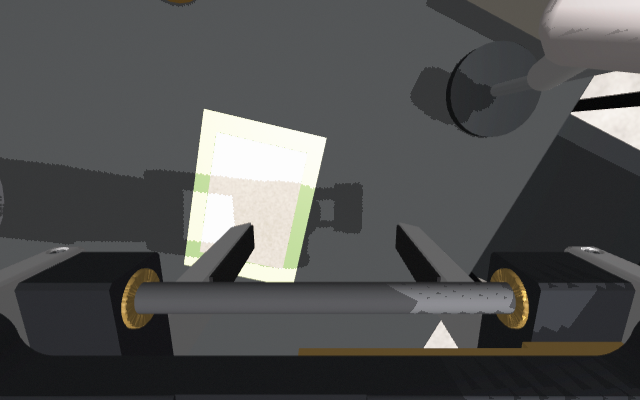

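The scene shows the wheel centred near top-view pixel (341,187). The red grip points from there towards the fork near (390,152). Next I'll measure positions from depth.

```bash
cat > h.py <<'E'
import numpy as np, cv2
def cloud(s):
    z=s["z_map"]; K=s["mtx"]; E=s["extrinsics"]
    v,u=np.mgrid[0:z.shape[0],0:z.shape[1]]
    P=np.stack([(u-K[0,2])/K[0,0]*z,-(v-K[1,2])/K[1,1]*z,-z],-1)
    W=(P-E[:3,3])@E[:3,:3]
    W[z<=0]=np.nan
    return W
def proj(s,p):
    E=s["extrinsics"];K=s["mtx"];c=E[:3,:3]@np.asarray(p)+E[:3,3]
    return K[0,0]*c[0]/-c[2]+K[0,2], K[1,1]*-c[1]/-c[2]+K[1,2]
E
python3 - <<'E'
import numpy as np
from scipy.optimize import least_squares
from h import *
for n in ("top","scene"):
    s=dict(np.load(f"pics/{n}0.npz")); W=cloud(s); px=s["pixels"].astype(int)
    R=(px[...,0]>130)&(px[...,1]<70)&(px[...,2]<70)&(W[...,2]>.2)&(abs(W[...,2]-.23)<.03)&(W[...,0]>.3)
    p=W[R]; print(n,"red",R.sum(), np.nanmean(p,0), np.nanmin(p,0),np.nanmax(p,0))
    c,_=p.mean(0),0
    q=p[:,:2]-p[:,:2].mean(0); w,V=np.linalg.eigh(q.T@q); print("dir",V[:,1], "extent",(q@V[:,1]).min(),(q@V[:,1]).max())
    # rim
    m=(W[...,2]>.212)&(W[...,2]<.232)&(px.max(-1)<70)
    d=np.linalg.norm(W[...,:2]-p[:,:2].mean(0),axis=-1); m&=d<.2
    r=W[m]
    cen=p[:,:2].mean(0)
    for it in range(5):
        k=abs(np.linalg.norm(r[:,:2]-cen,axis=1)-.11)<(.05 if it==0 else .02)
        f=least_squares(lambda x:np.linalg.norm(r[k][:,:2]-x[:2],axis=1)-x[2],[*cen,.11],loss="soft_l1",f_scale=.003); cen=f.x[:2]
    print("rim",k.sum(),f.x,np.median(r[k][:,2]))
    for z,nm in((.025,"base"),(.185,"cross")):
        m=(abs(W[...,2]-z)<.006)&(d<.25)&(px.min(-1)>90)
        b=W[m][:,:2].astype(np.float32); print(nm,m.sum(),cv2.minAreaRect(b) if len(b) else 0, np.median(W[m][:,2]))
E
```

```text
top red 244 [ 0.57070557 -0.03009599  0.23662143] [ 0.55301406 -0.0549824   0.20002186] [ 0.5953699  -0.00540478  0.24169664]
dir [-0.54442422  0.83881003] extent -0.026233232817435385 0.025172853750094263
rim 1432 [0.54351412 0.01220455 0.10768454] 0.22108033497276544
base 5077 ((0.5428673028945923, -0.025010257959365845), (0.48861759901046753, 0.28029829263687134), 87.27330017089844) 0.02559389435063389
cross 3722 ((0.5444915890693665, 0.012173488736152649), (0.3179989159107208, 0.08549205213785172), 87.25041198730469) 0.1855289227292839
scene red 119 [ 0.57652946 -0.0304141   0.23682311] [ 0.55837687 -0.05366249  0.22710948] [ 0.59347157 -0.00604648  0.24278764]
dir [-0.52437802  0.85148558] extent -0.023440603878067585 0.025422692936391943
rim 1205 [0.54956287 0.01027369 0.1092291 ] 0.2207512341531604
base 3355 ((0.5460425615310669, 0.012071222066879272), (0.31931501626968384, 0.2852221429347992), 87.21083068847656) 0.025892911691906464
cross 1576 ((0.5462517142295837, 0.011649653315544128), (0.31849566102027893, 0.08698923885822296), 87.09639739990234) 0.18582354044773008
```

```bash
cat >> h.py <<'E'
from scipy.spatial.transform import Rotation as Ro
AX=np.array([.545,.012]);TH=np.deg2rad(-57.5)
def st():
    from bench import robot
    o=robot.get_obs(); R=Ro.from_euler("xyz",o["ee_rot"]).as_matrix(); return o,R
E
python3 - <<'E'
from h import *
o,R=st(); print(R.round(3)); y=R[:,1]; print("yaw y",np.degrees(np.arctan2(y[1],y[0])), "z",np.degrees(np.arctan2(R[1,2],R[0,2])))
E
```

```text
[[-0.001  0.415 -0.91 ]
 [ 0.002 -0.91  -0.415]
 [-1.    -0.002 -0.   ]]
yaw y -65.48749042199233 z -155.48750845829912
```

Request:
drive_tool:
  commands:
    - [[-0.04, 0, 0, -0.0227], [-0.04, 0, 0, -0.0227], [-0.04, 0, 0, -0.0227], [-0.04, 0, 0, -0.0227], [-0.04, 0, 0, -0.0227], [-0.04, 0, 0, -0.0227], [-0.04, 0, 0, -0.0227], [-0.04, 0, 0, -0.0227], [-0.04, 0, 0, -0.0227], [-0.04, 0, 0, -0.0227], [-0.04, 0, 0, -0.0227], [-0.04, 0, 0, -0.0227], [0, 0.108, -0.042, 0], [0, 0.108, -0.042, 0], [0, 0.108, -0.042, 0], [0, 0.108, -0.042, 0], [0, 0.108, -0.042, 0], [0, 0.108, -0.042, 0], [0, 0.108, -0.042, 0], [0, 0.108, -0.042, 0]]
  grip: 0.45

```text
time: 2.15
tool_pos: [0.3654, -0.3122, 0.3251]
ee_rot: [-3.023, 1.57, 2.258]
wrist_force: [0.8, -0.3, 0.4]
width: 0.0423
```

Request:
drive_tool:
  commands:
    - [[0, 0.108, -0.042, 0], [0, 0.108, -0.042, 0], [0, 0.108, -0.042, 0], [0, 0.108, -0.042, 0], [0, 0.108, -0.042, 0], [0, 0.108, -0.042, 0], [0, 0.108, -0.042, 0], [0, 0.108, -0.042, 0], [0, 0.108, -0.042, 0], [0, 0.108, -0.042, 0], [0, 0, 0, 0], [0, 0, 0, 0]]

```text
time: 3.35
tool_pos: [0.5359, -0.0793, 0.3249]
ee_rot: [-1.909, 1.569, -2.91]
wrist_force: [-0.8, -0.3, -0.1]
width: 0.0425
```

```bash
python3 - <<'E'
from h import *
from bench import imaging
o,R=st(); print(o["tool_pos"],o["joint_positions"],R.round(3).tolist(), np.degrees(np.arctan2(R[1,1],R[0,1])))
s=imaging.snapshot("wrist"); cv2.imwrite("pics/wrist1.png",s["pixels"][:,:,::-1]); np.savez("pics/wrist1.npz",**s)
W=cloud(s); px=s["pixels"].astype(int)
m=(px[...,0]>110)&(px[...,1]<70)&(px[...,2]<70)&(abs(W[...,2]-.23)<.03)&(W[...,0]>.3)
p=W[m]; print(m.sum(),p.mean(0),p.max(0))
q=p[:,:2]-p[:,:2].mean(0); w,V=np.linalg.eigh(q.T@q); print("dir",V[:,1],np.degrees(np.arctan2(*V[::-1,1])), "extent",(q@V[:,1]).min(),(q@V[:,1]).max())
E
```

```text
[ 0.53588431 -0.07930124  0.32488219] [-2.51151502e-01  7.79733978e-02  1.14580708e+00 -7.14894916e-04
  1.91909526e+00 -8.21042636e-01] [[-0.001, 0.842, 0.539], [-0.0, 0.539, -0.842], [-1.0, -0.001, -0.0]] 32.63842045130203
1045 [ 0.57175156 -0.033261    0.23684793] [ 0.59234233 -0.00787613  0.24039206]
dir [-0.53148312  0.84706888] 122.10571810063942 extent -0.026584463084280998 0.02526794668138014
```

View pics/wrist1.png

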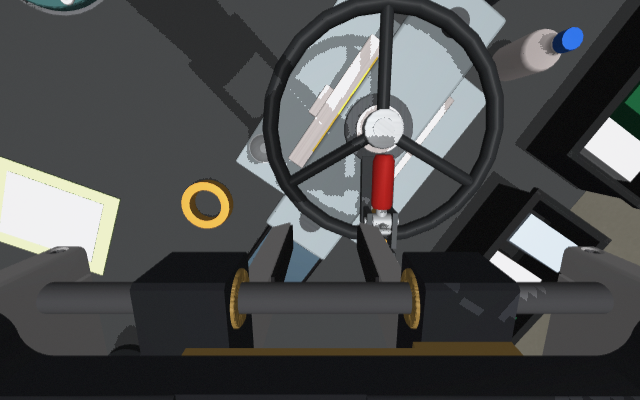

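The wrist view shows the grip at (383,182), the fork at (381,222) and the hub at (383,127). The jaws are already parallel to the hinge pin. Next I'll shift over the grip and descend around it.

Request:
drive_tool:
  commands:
    - [[0, 0.074, -0.03, 0], [0, 0.074, -0.03, 0], [0, 0.074, -0.03, 0], [0.06, 0, 0, 0], [0.06, 0, 0, 0], [0.06, 0, 0, 0], [0.06, 0, 0, 0], [0, 0, 0, 0]]

```text
time: 4.2
tool_pos: [0.5691, -0.0318, 0.263]
ee_rot: [-2.197, 1.566, 3.082]
wrist_force: [-1.1, -0.8, 0.3]
width: 0.0424
```

```bash
python3 - <<'E'
from h import *
from bench import imaging
o,R=st(); p=o["tool_pos"]; print(p, "t",p[0]*.843+p[1]*.537,"u",p[0]*.537-p[1]*.843,o["wrist_force"])
for n in("wrist","scene"):
  s=imaging.snapshot(n); im=s["pixels"][:,:,::-1]
  if n=="scene": im=cv2.resize(im[130:300,200:420],None,fx=3,fy=3)
  cv2.imwrite(f"pics/{n}2.png",im)
E
```

```text
[ 0.56907511 -0.03183413  0.26299543] t 0.46263539169963824 u 0.3324295068323169 [-1.11666883 -0.84210773  0.29282706]
```

View pics/wrist2.png

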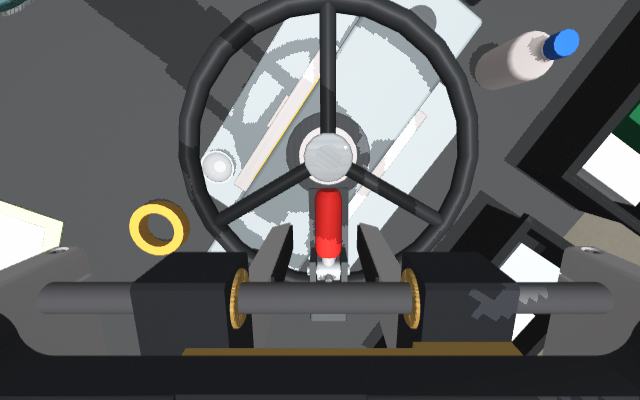

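View pics/scene2.png

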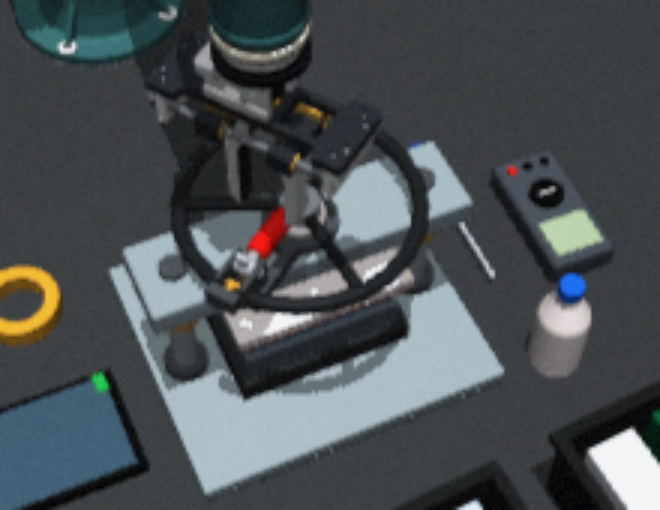

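In the wrist view the grip, at column 328, is centred between the fingers at columns 270 and 378. Next I'll descend 51 mm and close on it.

Request:
drive_tool:
  commands:
    - [[0.04, 0.004, 0, 0], [0.04, 0.003, 0, 0], [0.04, 0, 0, 0], [0.04, 0, 0, 0], [0.04, 0, 0, 0], [0, 0, 0, 0], [0, 0, 0, 0]]

```text
time: 5.0
tool_pos: [0.5719, -0.0297, 0.2151]
ee_rot: [-2.189, 1.57, 3.092]
wrist_force: [0.1, -0.3, -0.2]
width: 0.0422
```

Request:
drive_tool:
  commands:
    - [[0, 0, 0, 0], [0, 0, 0, 0], [0, 0, 0, 0], [0, 0, 0, 0], [0, 0, 0, 0], [0, 0, 0, 0]]
  grip: 0

```text
time: 5.6
tool_pos: [0.5714, -0.0303, 0.2159]
ee_rot: [-1.348, 1.569, -2.351]
wrist_force: [-5.4, -2.5, 2.5]
width: 0.0202
```

```bash
python3 - <<'E'
from h import *
from bench import imaging
o,R=st(); p=o["tool_pos"]; print(p, "t",p[0]*.843+p[1]*.537,"u",p[0]*.537-p[1]*.843,o["wrist_force"],o["width"])
s=imaging.snapshot("wrist"); im=s["pixels"][:,:,::-1]
cv2.imwrite(f"pics/wrist3.png",im)
E
```

```text
[ 0.57143915 -0.03030149  0.21585851] t 0.46545130358108 u 0.3324069789905836 [-5.3865174  -2.52404938  2.4561244 ] 0.020221117767792566
```

View pics/wrist3.png

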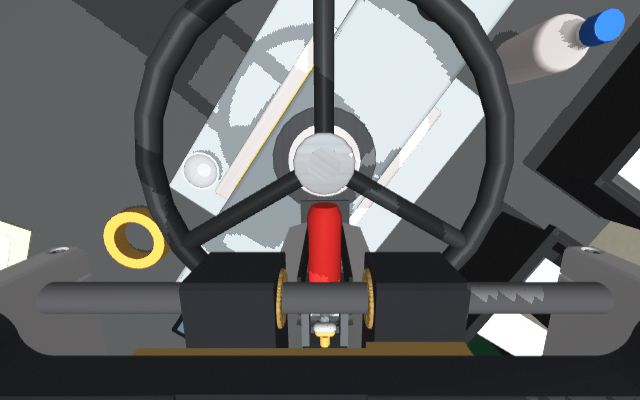

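The grip is held, but about 6 mm above its centre line. I'll reopen, go lower and grip again.

Request:
drive_tool:
  commands:
    - [[0, 0, 0, 0], [0, 0, 0, 0], [0.013, 0, 0, 0], [0.013, 0, 0, 0], [0, 0, 0, 0]]
  grip: 0.4

```text
time: 6.15
tool_pos: [0.5719, -0.0295, 0.2079]
ee_rot: [-2.499, 1.569, 2.782]
wrist_force: [-0.3, 0.8, -0.2]
width: 0.0373
```

Request:
drive_tool:
  commands:
    - [[0, 0, 0, 0], [0, 0, 0, 0], [0, 0, 0, 0], [0, 0, 0, 0], [0, 0, 0, 0]]
  grip: 0

```text
time: 6.65
tool_pos: [0.5713, -0.0302, 0.209]
ee_rot: [-1.713, 1.569, -2.715]
wrist_force: [-5.7, -2.0, 1.4]
width: 0.0199
```

```bash
python3 - <<'E'
from h import *
o,R=st(); p=o["tool_pos"]; print(p, "t",p[0]*.843+p[1]*.537,"u",p[0]*.537-p[1]*.843,o["wrist_force"],o["wrist_torque"],o["width"])
r,a0=.041,np.deg2rad(3)
f=lambda a:np.array([-r*np.cos(a),r*np.sin(a)])  # u, z
A=np.linspace(0,1.62,14); P=np.array([f(a) for a in A]); print((np.diff(P,axis=0)/.25).round(4).tolist())
E
```

```text
[ 0.57131313 -0.03016658  0.20895169] t 0.46541751756039856 u 0.3322255754082287 [-5.66482141 -2.02111385  1.43116736] [-0.3720592   0.7039345   0.03180512] 0.01988811596476771
[[0.0013, 0.0204], [0.0038, 0.0201], [0.0063, 0.0194], [0.0086, 0.0185], [0.0109, 0.0173], [0.0129, 0.0158], [0.0148, 0.0141], [0.0164, 0.0121], [0.0178, 0.01], [0.0189, 0.0077], [0.0197, 0.0053], [0.0202, 0.0028], [0.0204, 0.0003]]
```

Request:
drive_tool:
  commands:
    - [[-0.0204, -0.003, 0.0013, 0], [-0.0201, 0, 0.0038, 0], [-0.0194, 0, 0.0063, 0], [-0.0185, 0, 0.0086, 0], [-0.0173, 0, 0.0109, 0], [-0.0158, 0, 0.0129, 0], [0, 0, 0, 0]]

```text
time: 7.35
tool_pos: [0.5772, -0.0395, 0.2372]
ee_rot: [-2.424, 1.57, 2.857]
wrist_force: [-5.0, -0.2, -6.2]
width: 0.0201
```

```bash
python3 - <<'E'
from h import *
from bench import imaging
o,R=st(); p=o["tool_pos"]; print(p, "t",p[0]*.843+p[1]*.537,"u",p[0]*.537-p[1]*.843,o["wrist_force"],o["wrist_torque"],o["width"])
s=imaging.snapshot("wrist"); im=s["pixels"][:,:,::-1]
cv2.imwrite(f"pics/wrist4.png",im)
s=imaging.snapshot("scene"); im=s["pixels"][:,:,::-1]
cv2.imwrite(f"pics/scene4.png",cv2.resize(im[130:300,200:420],None,fx=3,fy=3))
E
```

```text
[ 0.57722101 -0.03951071  0.23718705] t 0.46538006255515973 u 0.343275216326015 [-4.98206456 -0.16143064 -6.15828497] [0.23406808 0.68717892 0.06726778] 0.02008535259720713
```

View pics/scene4.png

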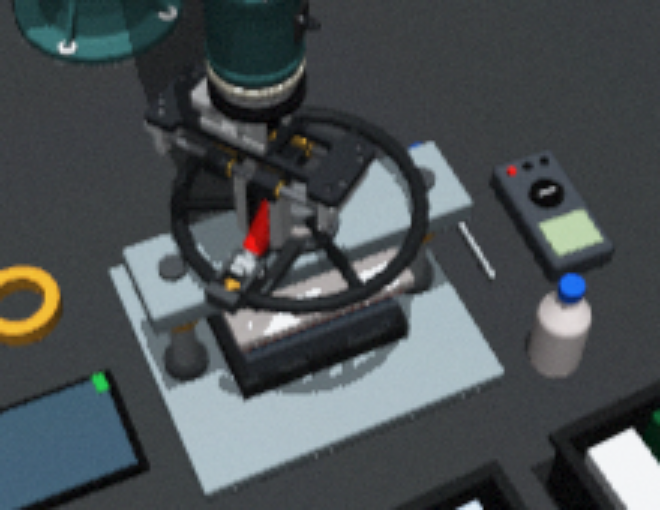

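View pics/wrist4.png

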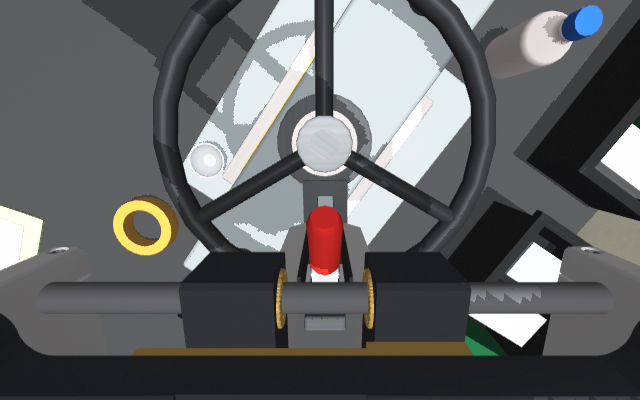

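In both views the handle is tilted about 45°, held by the fingers, and the wheel has not moved. I'll finish the arc with a slight overshoot.

Request:
drive_tool:
  commands:
    - [[-0.0141, -0.003, 0.0148, 0], [-0.0121, 0, 0.0164, 0], [-0.01, 0, 0.0178, 0], [-0.0077, 0, 0.0189, 0], [-0.0053, 0, 0.0197, 0], [-0.0028, 0, 0.0202, 0], [-0.0003, 0, 0.0204, 0], [0, 0, 0, 0], [0, 0, 0, 0]]

```text
time: 8.35
tool_pos: [0.5897, -0.0591, 0.2507]
ee_rot: [-3.083, 1.553, 2.205]
wrist_force: [-14.2, 18.1, -0.4]
width: 0.02
```

```bash
cat > look.py <<'E'
import sys
from h import *
from bench import imaging
k=sys.argv[1]
o,R=st(); p=o["tool_pos"]; print(o["time"],p, "t",p[0]*.843+p[1]*.537,"u",p[0]*.537-p[1]*.843,"F",o["wrist_force"],o["width"])
s=imaging.snapshot("wrist"); cv2.imwrite(f"pics/wrist{k}.png",s["pixels"][:,:,::-1])
s=imaging.snapshot("scene"); im=s["pixels"][:,:,::-1]
cv2.imwrite(f"pics/scene{k}.png",cv2.resize(im[130:300,200:420],None,fx=3,fy=3))
E
python3 look.py 5
```

```text
8.35 [ 0.58969299 -0.05907302  0.25066239] t 0.46538897708384563 u 0.36646368853357614 F [-14.18482765  18.10500937  -0.39784649] 0.02002569602778327
```

View pics/scene5.png

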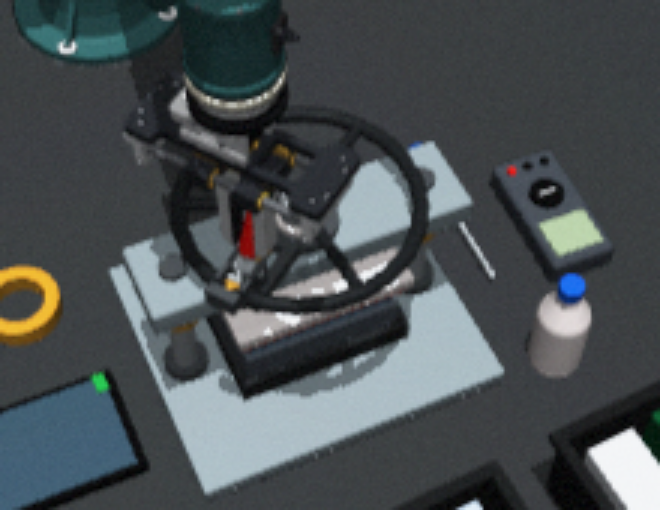

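View pics/wrist5.png

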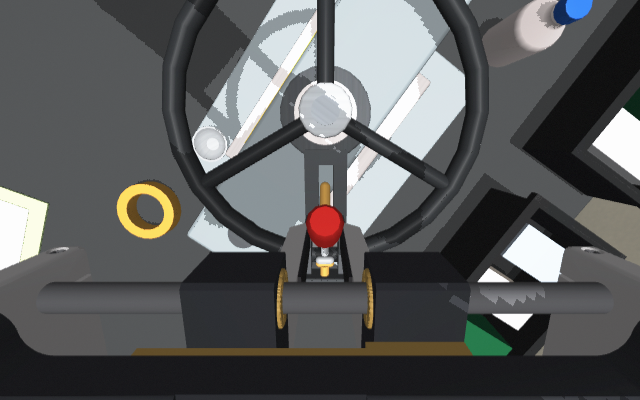

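```bash
python3 - <<'E'
from h import *
from bench import imaging
for n in("wrist","scene","top"):
    s=imaging.snapshot(n); W=cloud(s); px=s["pixels"].astype(int)
    m=(px[...,0]>100)&(px[...,1]<60)&(px[...,2]<60)&(W[...,2]>.22)&(W[...,2]<.32)&(abs(W[...,0]-.58)<.06)&(abs(W[...,1]+.05)<.06)
    p=W[m]
    if len(p)==0: continue
    u=p[:,0]*.537-p[:,1]*.843; t=p[:,0]*.843+p[:,1]*.537
    print(n,len(p),"z",p[:,2].min(),p[:,2].max())
    for a in np.arange(.23,.31,.008):
        k=(p[:,2]>=a)&(p[:,2]<a+.008)
        if k.sum()>2: print(round(a,3),k.sum(),"u",u[k].min().round(4),u[k].max().round(4),"t",t[k].mean().round(4))
print(st()[0]["wrist_force"])
E
```

```text
wrist 1193 z 0.2331834628638712 0.2929065604132942
0.246 8 u 0.3729 0.3762 t 0.4645
0.254 32 u 0.3678 0.3747 t 0.4653
0.262 32 u 0.3634 0.3703 t 0.4652
0.27 34 u 0.3596 0.3663 t 0.4655
0.278 299 u 0.3396 0.3626 t 0.4649
0.286 787 u 0.3408 0.359 t 0.4653
scene 53 z 0.23556030129453356 0.28678196639112663
0.238 3 u 0.3704 0.3729 t 0.4692
0.246 13 u 0.3668 0.3746 t 0.4681
0.254 15 u 0.3655 0.3724 t 0.4675
0.262 10 u 0.3591 0.3682 t 0.464
0.27 6 u 0.3586 0.3639 t 0.4651
0.278 4 u 0.3564 0.3603 t 0.4628
[-15.38468351  17.83408641  -1.59151592]
```

```bash
python3 - <<'E'
from h import *
o,R=st(); print(o["wrist_torque"],R.T@o["wrist_torque"],R.T@o["wrist_force"],o["joint_torque"],o["joint_positions"],R.round(3).tolist())
E
```

```text
[ 3.54071331  2.79766118 -0.00927155] [ 0.01182037  4.49312935 -0.41868091] [  1.99506646  -3.1926579  -23.30456379] [-9.75551516e+00 -3.73849046e+01 -3.71708035e+01 -4.90680948e+00
 -6.19297430e+00 -1.05555262e-02] [-0.20230313  0.18876706  1.16830395  0.01180152  1.79728897 -0.77547212] [[-0.01, 0.839, 0.544], [0.014, 0.544, -0.839], [-1.0, -0.001, -0.017]]
```

```bash
python3 -c "
import cv2
im=cv2.imread('pics/wrist5.png')[160:360,220:430]
cv2.imwrite('pics/w5z.png',cv2.resize(im,None,fx=3.5,fy=2.9,interpolation=cv2.INTER_CUBIC))
"
```

```text
(no output)
```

View pics/w5z.png

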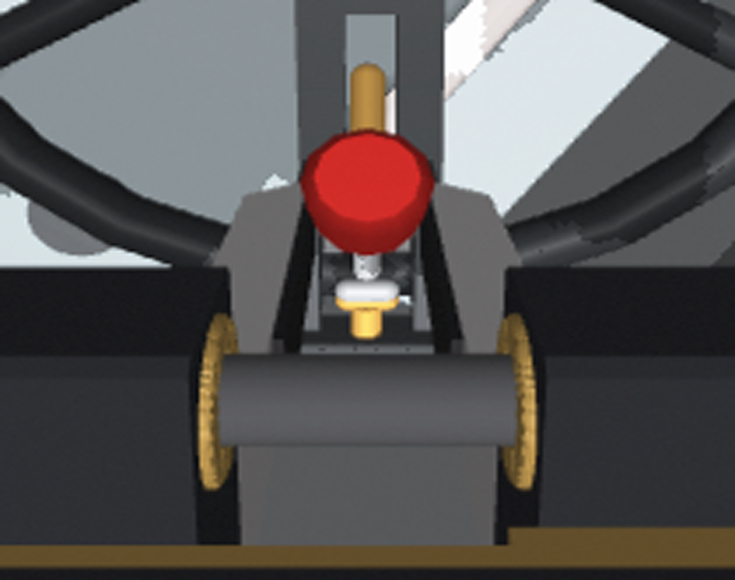

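The handle has stalled at roughly 70°. The measured moment suggests the long pinch line on the sleeve stops it pivoting between the pads. I'll release and see whether it stays up or falls back.

Request:
drive_tool:
  commands:
    - [[0, 0, 0, 0], [0, 0, 0, 0], [0, 0, 0, 0], [0, 0, 0, 0], [0, 0, 0, 0]]
  grip: 0.42

```text
time: 9.1
tool_pos: [0.5946, -0.0675, 0.2507]
ee_rot: [0.616, 1.569, -0.387]
wrist_force: [-0.3, 0.7, -0.4]
width: 0.0394
```

```bash
python3 look.py 6
```

```text
9.1 [ 0.59455667 -0.06747426  0.2506893 ] t 0.46497758940708533 u 0.37615773328296825 F [-0.28203781  0.69763724 -0.37729841] 0.0393851902280308
```

View pics/wrist6.png

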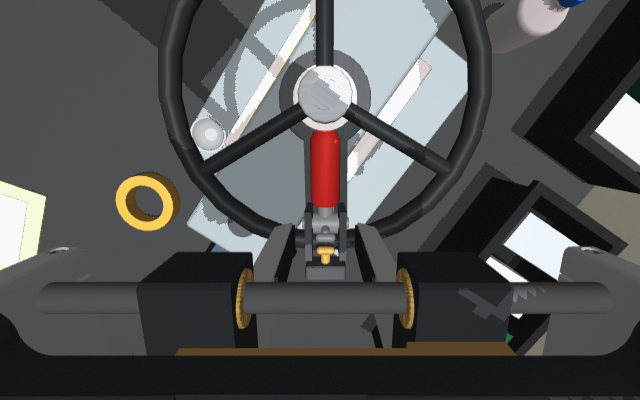

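View pics/scene6.png

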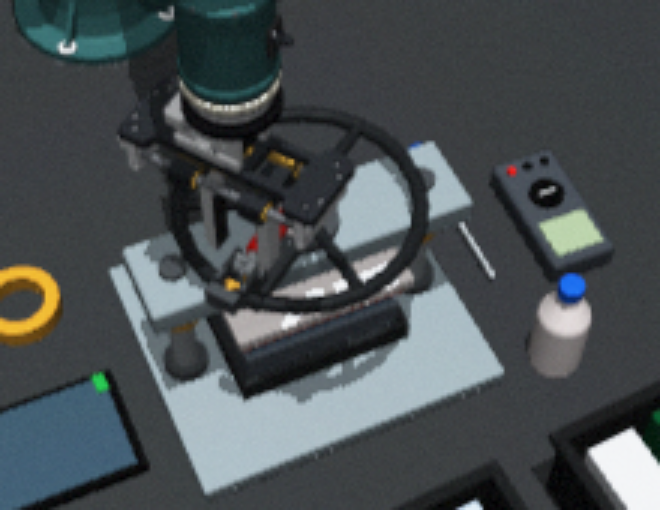

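The handle fell back flat, with the sleeve at rows 130–207 in the wrist view and the wheel unmoved. For plan B I'll pinch only the sleeve's free end with the fingertips. First I'll measure the sleeve ends again.

```bash
python3 - <<'E'
from h import *
from bench import imaging
for n in("wrist","top"):
    s=imaging.snapshot(n); W=cloud(s); px=s["pixels"].astype(int)
    m=(px[...,0]>90)&(px[...,1]<60)&(px[...,2]<60)&(W[...,2]>.215)&(W[...,2]<.26)&(abs(W[...,0]-.575)<.06)&(abs(W[...,1]+.03)<.06)
    p=W[m]
    if len(p)<20: print(n,len(p)); continue
    u=p[:,0]*.537-p[:,1]*.843; t=p[:,0]*.843+p[:,1]*.537
    print(n,len(p),"u",np.percentile(u,[1,5,50,95,99]).round(4),"t",np.percentile(t,[1,50,99]).round(4),"ztop",np.percentile(p[:,2],98))
    # hub: bright top
    d=np.hypot(W[...,0]-.545,W[...,1]-.012)
    h=(d<.03)&(abs(W[...,2]-.22)<.012)&(px.min(-1)>110); q=W[h]
    if len(q): print("hub",len(q),(q.min(0)+q.max(0))/2,q.mean(0), "u",(q[:,0]*.537-q[:,1]*.843).mean())
E
```

```text
wrist 2148 u [0.3106 0.3131 0.3348 0.3581 0.3608] t [0.4553 0.465  0.4748] ztop 0.23944708661882066
hub 2441 [0.54754029 0.0086999  0.21797896] [0.54575808 0.00899309 0.22357195] u 0.2854909164876723
top 34 u [0.3068 0.3069 0.3103 0.3184 0.3193] t [0.4615 0.4692 0.475 ] ztop 0.2403281489604938
hub 293 [0.54559433 0.01158493 0.21808511] [0.54342867 0.01159258 0.22333143] u 0.2820486471918334
```

Request:
drive_tool:
  commands:
    - [[0, 0, -0.06, 0], [0, 0, -0.06, 0], [0, 0, -0.06, 0], [0, 0, -0.06, 0], [0.037, 0, 0, 0], [0.037, 0, 0, 0], [0.037, 0, 0, 0], [0, 0, 0, 0], [0, 0, 0, 0]]

```text
time: 10.2
tool_pos: [0.5615, -0.0166, 0.2212]
ee_rot: [-2.17, 1.569, 3.11]
wrist_force: [0.9, -0.2, 0.0]
width: 0.0394
```

```bash
python3 look.py 7;python3 - <<'E'
import numpy as np
r=.058
A=np.linspace(0,1.62,17); P=np.array([[-r*np.cos(a),r*np.sin(a)] for a in A]); print((np.diff(P,axis=0)/.25).round(4).tolist())
E
```

```text
10.2 [ 0.56154785 -0.01662003  0.22122189] t 0.4644598821523618 u 0.3155618866772291 F [ 0.86982959 -0.22753597  0.03549819] 0.03943018500606974
[[0.0012, 0.0234], [0.0036, 0.0232], [0.0059, 0.0227], [0.0081, 0.022], [0.0103, 0.0211], [0.0124, 0.0199], [0.0144, 0.0186], [0.0162, 0.017], [0.0178, 0.0153], [0.0193, 0.0134], [0.0205, 0.0114], [0.0216, 0.0093], [0.0224, 0.0071], [0.023, 0.0048], [0.0234, 0.0024], [0.0235, 0.0]]
```

View pics/wrist7.png

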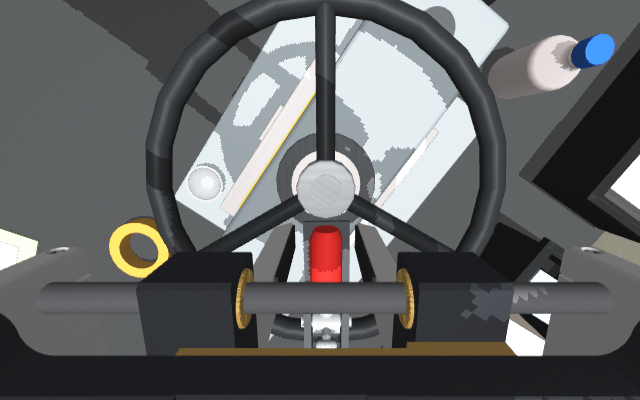

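Request:
drive_tool:
  commands:
    - [[0, 0, 0, 0], [0, 0, 0, 0], [0, 0, 0, 0], [0, 0, 0, 0], [0, 0, 0, 0], [-0.0234, 0, 0.0012, 0], [-0.0232, 0, 0.0036, 0], [-0.0227, 0, 0.0059, 0], [-0.022, 0, 0.0081, 0], [-0.0211, 0, 0.0103, 0], [-0.0199, 0, 0.0124, 0], [-0.0186, 0, 0.0144, 0], [-0.017, 0, 0.0162, 0], [-0.0153, 0, 0.0178, 0], [0, 0, 0, 0]]
  grip: 0

```text
time: 11.8
tool_pos: [0.5743, -0.0356, 0.269]
ee_rot: [0.823, 1.569, -0.18]
wrist_force: [1.6, 2.2, -2.8]
width: 0.0203
```

```bash
python3 look.py 8
```

```text
11.8 [ 0.57425453 -0.0355703   0.26897608] t 0.4649953123965976 u 0.3383604451038435 F [ 1.59015219  2.15046552 -2.7646318 ] 0.02028028213572145
```

View pics/wrist8.png

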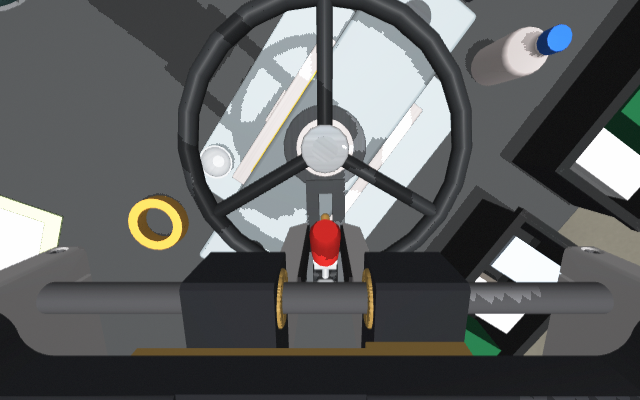

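View pics/scene8.png

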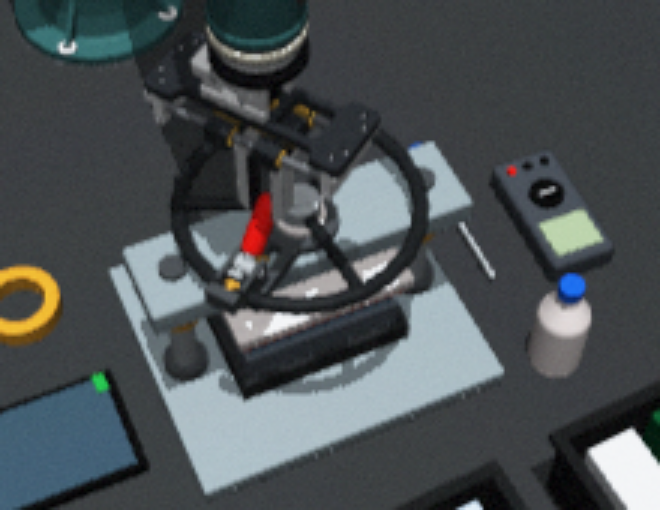

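The fingertips hold the end of the grip at about 53° with very little force. I'll continue the arc and overshoot a little.

Request:
drive_tool:
  commands:
    - [[-0.0134, 0, 0.0193, 0], [-0.0114, 0, 0.0205, 0], [-0.0093, 0, 0.0216, 0], [-0.0071, 0, 0.0224, 0], [-0.0048, 0, 0.023, 0], [-0.0024, 0, 0.0234, 0], [0, 0, 0.0235, 0], [0, 0, 0.012, 0], [0, 0, 0, 0], [0, 0, 0, 0]]

```text
time: 12.9
tool_pos: [0.5965, -0.0722, 0.2812]
ee_rot: [0.004, 1.567, -1.0]
wrist_force: [2.1, -2.7, 3.4]
width: 0.0001
```

```bash
python3 look.py 9
```

```text
12.9 [ 0.59652533 -0.0722023   0.28118527] t 0.46409822007096524 u 0.3812006391081313 F [ 2.05858342 -2.66100048  3.40227046] 7.104515054785223e-05
```

View pics/wrist9.png

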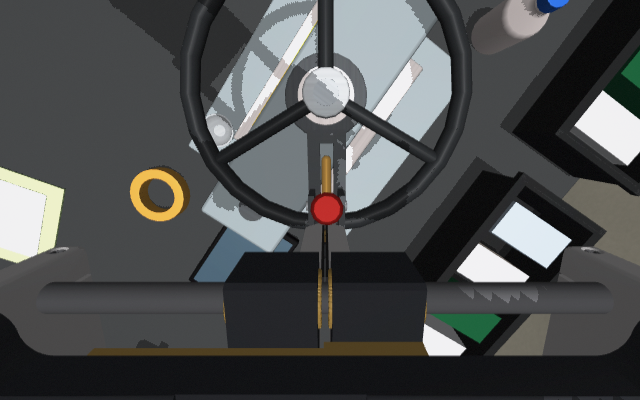

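View pics/scene9.png

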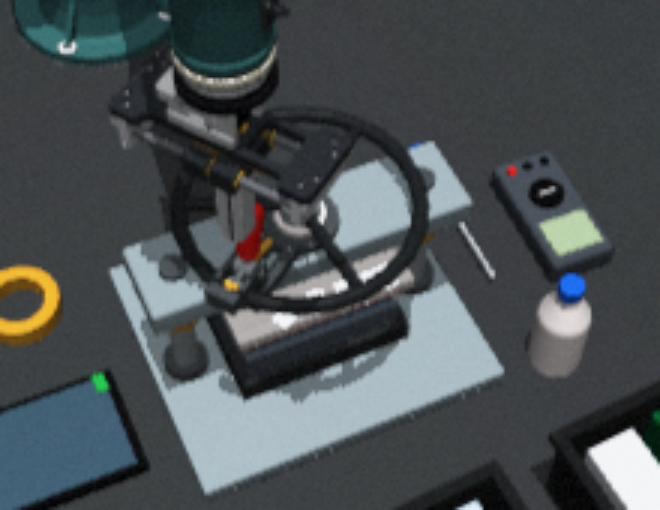

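The sleeve slipped out inward and the fingers shut outside it. The hand now feels about 3 N outward, so I'll measure the lean.

```bash
cat > lean.py <<'E'
from h import *
from bench import imaging
for n in("wrist","scene","top"):
    s=imaging.snapshot(n); W=cloud(s); px=s["pixels"].astype(int)
    m=(px[...,0]>90)&(px[...,1]<60)&(px[...,2]<60)&(W[...,2]>.22)&(W[...,2]<.32)&(abs(W[...,0]-.58)<.06)&(abs(W[...,1]+.05)<.06)
    p=W[m]
    if len(p)<5: print(n,len(p)); continue
    u=p[:,0]*.537-p[:,1]*.843; t=p[:,0]*.843+p[:,1]*.537
    k=p[:,2]>p[:,2].max()-.012
    print(n,len(p),"zmax",p[:,2].max(),"cap n",k.sum(),"u",u[k].min(),u[k].max(),"t",t[k].min(),t[k].max())
print(st()[0]["wrist_force"])
E
python3 lean.py
```

```text
wrist 733 zmax 0.29513885451662214 cap n 733 u 0.35027918606239566 0.36969138775777277 t 0.4562383147758198 0.47436020203445906
scene 87 zmax 0.3099627726129002 cap n 4 u 0.3670966050456901 0.3697958922887943 t 0.4768364054237578 0.47877502823461915
top 0
[ 0.64381105 -0.32220913  0.11599237]
```

The cap centre is at u≈0.360, a lean of about 14° (≈1.33 rad). The handle stands on its own past the snap point with the shut fingers in its way, so I'll back the fingers outward and then up.

Request:
drive_tool:
  commands:
    - [[0, 0, 0.03, 0], [0, 0, 0.03, 0], [0, 0, 0.03, 0], [0, 0, 0, 0], [-0.06, 0, 0, 0], [-0.06, 0, 0, 0], [-0.06, 0, 0, 0], [0, 0, 0, 0]]

```text
time: 13.95
tool_pos: [0.6089, -0.0892, 0.3277]
ee_rot: [0.78, 1.566, -0.222]
wrist_force: [-0.5, -0.5, 0.8]
width: 0.0003
```

```bash
python3 look.py 10; python3 lean.py
```

```text
13.95 [ 0.60887058 -0.08918278  0.3277165 ] t 0.4653867420630281 u 0.4021445828155335 F [-0.52514353 -0.46586481  0.80183352] 0.0002969641375906829
wrist 1200 zmax 0.24048655182054296 cap n 1200 u 0.31038257838524086 0.3621821137103968 t 0.45501132188502874 0.47468795242162337
scene 119 zmax 0.24135474071899457 cap n 112 u 0.3117898638965735 0.35959216960427426 t 0.45859039835741483 0.47734513737482404
top 240 zmax 0.24134365856462142 cap n 235 u 0.30634616123316233 0.35980613335526596 t 0.455087049737474 0.4747404437909453
[0.43433223 0.79446524 0.32822494]
```

View pics/wrist10.png

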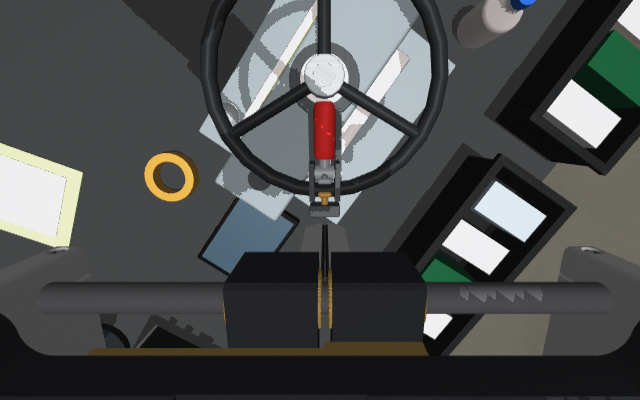

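View pics/scene10.png

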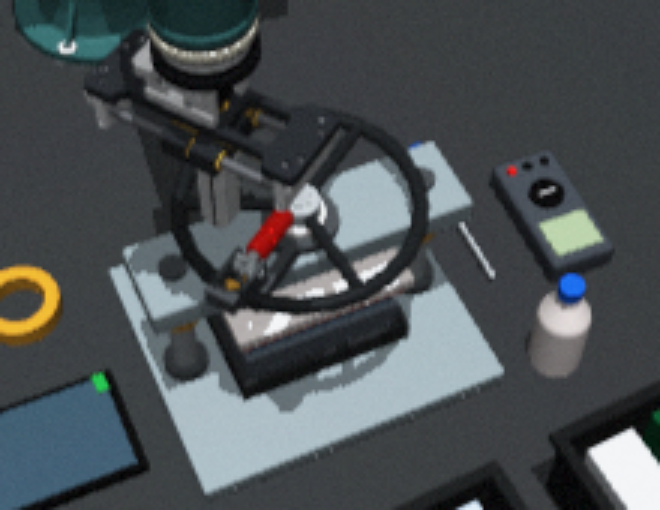

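It fell back again; the sleeve had only been resting against the fingers. On the third try I'll grip at about 50 mm from the hinge with moderate overlap, with the pads starting slightly low. I'll yaw the jaws on the last part so the inner pad pushes with its face as well as by friction.

Request:
drive_tool:
  commands:
    - [[0, 0, -0.0518, 0], [0, 0, -0.0518, 0], [0, 0, -0.0518, 0], [0, 0, -0.0518, 0], [0, 0, -0.0518, 0], [0, 0, -0.0518, 0], [0.057, 0, 0, 0], [0.057, 0, 0, 0], [0.057, 0, 0, 0], [0.057, 0, 0, 0], [0.057, 0, 0, 0], [0.057, 0, 0, 0], [0.057, 0, 0, 0], [0.057, 0, 0, 0], [0, 0, 0, 0], [0, 0, 0, 0]]
  grip: 0.42

```text
time: 15.8
tool_pos: [0.5663, -0.0236, 0.2107]
ee_rot: [-2.215, 1.57, 3.066]
wrist_force: [-0.8, 0.5, 0.4]
width: 0.0394
```

```bash
python3 look.py 11;python3 - <<'E'
import numpy as np
r=.050
A=np.arange(-.08,1.65,.1); P=np.array([[-r*np.cos(a),r*np.sin(a)] for a in A]); print(A.round(2).tolist(),(np.diff(P,axis=0)/.25).round(4).tolist())
E
```

```text
15.8 [ 0.5662623  -0.02356128  0.21073378] t 0.4647067094010266 u 0.3239450107014821 F [-0.79370771  0.48505332  0.43456584] 0.03938369196423945
[-0.08, 0.02, 0.12, 0.22, 0.32, 0.42, 0.52, 0.62, 0.72, 0.82, 0.92, 1.02, 1.12, 1.22, 1.32, 1.42, 1.52, 1.62] [[-0.0006, 0.02], [0.0014, 0.0199], [0.0034, 0.0197], [0.0053, 0.0193], [0.0072, 0.0186], [0.0091, 0.0178], [0.0108, 0.0168], [0.0124, 0.0157], [0.0139, 0.0144], [0.0153, 0.0129], [0.0165, 0.0113], [0.0175, 0.0096], [0.0184, 0.0078], [0.0191, 0.0059], [0.0196, 0.004], [0.0199, 0.002], [0.02, 0.0]]
```

View pics/wrist11.png

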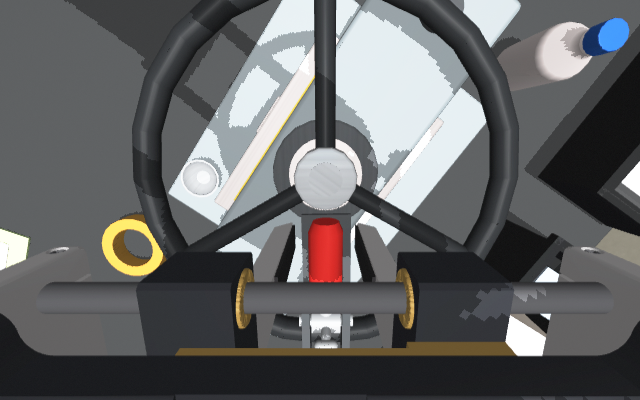

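Request:
drive_tool:
  commands:
    - [[-0.012, 0, 0, 0], [0, 0, 0, 0], [0, 0, 0, 0], [0, 0, 0, 0], [0, 0, 0, 0], [-0.02, 0, -0.0006, 0], [-0.0199, 0, 0.0014, 0], [-0.0197, 0, 0.0034, 0], [-0.0193, 0, 0.0053, 0], [-0.0186, 0, 0.0072, 0], [-0.0178, 0, 0.0091, 0], [-0.0168, 0, 0.0108, 0], [-0.0157, 0, 0.0124, 0], [-0.0144, 0, 0.0139, 0], [-0.0129, 0, 0.0153, 0], [0, 0, 0, 0]]
  grip: 0

```text
time: 17.5
tool_pos: [0.5771, -0.04, 0.2582]
ee_rot: [2.202, 1.57, 1.199]
wrist_force: [2.7, 3.8, -6.5]
width: 0.0206
```

```bash
python3 look.py 12; python3 lean.py
```

```text
17.5 [ 0.57710714 -0.03998154  0.25824332] t 0.4650312298317907 u 0.34361097676120883 F [ 2.6895194   3.7626267  -6.52117171] 0.020590195317256817
wrist 1328 zmax 0.28466262737758086 cap n 977 u 0.32768922148659996 0.3517595494192038 t 0.45495879906350684 0.4748046142945672
scene 122 zmax 0.2871572632491587 cap n 23 u 0.33097957837020947 0.34966598557654344 t 0.4603159253270864 0.4766240804818983
top 18 zmax 0.2816976825614005 cap n 18 u 0.3248596359860948 0.3333967099692226 t 0.46322207147961825 0.4735224178724459
[ 3.30273297  4.23669541 -6.68575105]
```

View pics/wrist12.png

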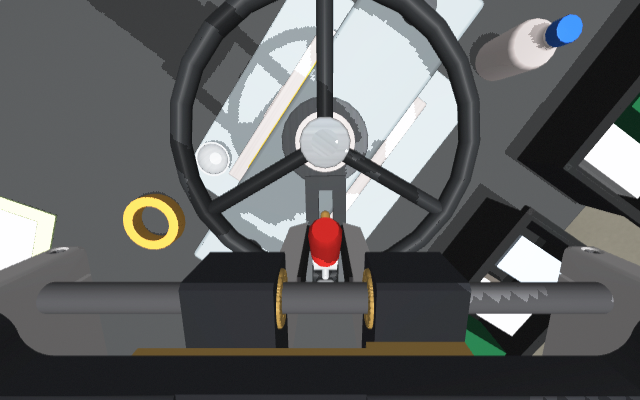

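View pics/scene12.png

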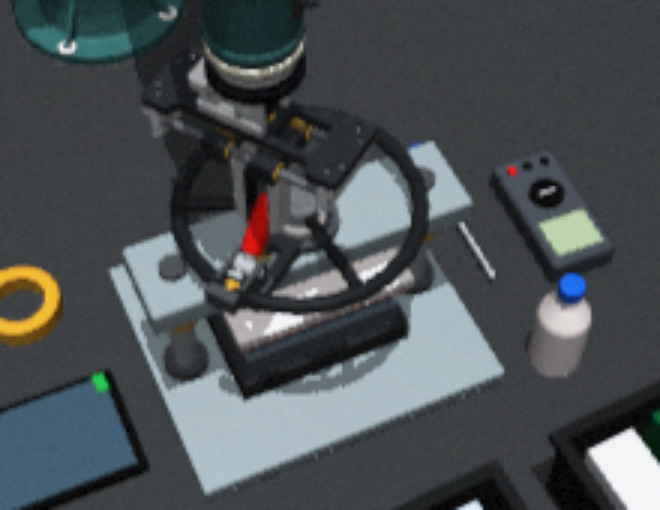

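Request:
drive_tool:
  commands:
    - [[-0.0113, 0, 0.0165, 0.0111], [-0.0096, 0.0012, 0.0175, 0.0111], [-0.0078, 0.0026, 0.0182, 0.0111], [-0.0059, 0.004, 0.0187, 0.0111], [-0.004, 0.0054, 0.0188, 0.0111], [-0.002, 0.0068, 0.0187, 0.0111], [0, 0.0081, 0.0183, 0.0111], [0, 0, 0, 0]]

```text
time: 18.55
tool_pos: [0.5918, -0.0716, 0.2698]
ee_rot: [-0.598, 1.562, -2.094]
wrist_force: [-5.5, -6.4, -0.3]
width: 0.0145
```

```bash
python3 look.py 13; python3 lean.py
```

```text
18.55 [ 0.59181708 -0.07158435  0.26977701] t 0.4604610006803221 u 0.37815137780283614 F [-5.51538606 -6.41096976 -0.33386667] 0.014483156157921733
wrist 885 zmax 0.296205664636044 cap n 878 u 0.35558153374975726 0.37575416263645534 t 0.4568398040885259 0.47664729386868093
scene 21 zmax 0.2596414538870986 cap n 16 u 0.3661474349275352 0.38034871564435285 t 0.46362616181503463 0.4786333435524349
top 0
[-4.61935981 -5.85292001 -1.00947616]
```

View pics/wrist13.png

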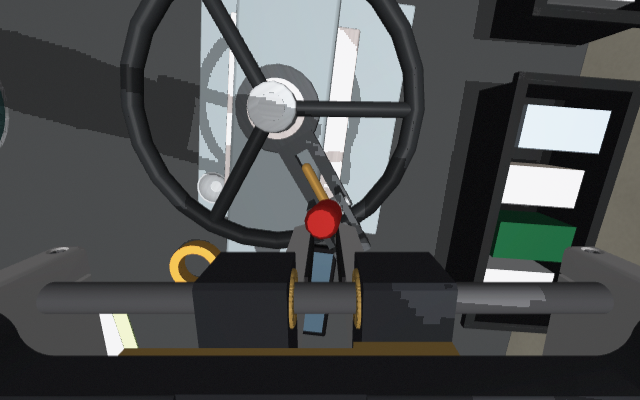

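View pics/scene13.png

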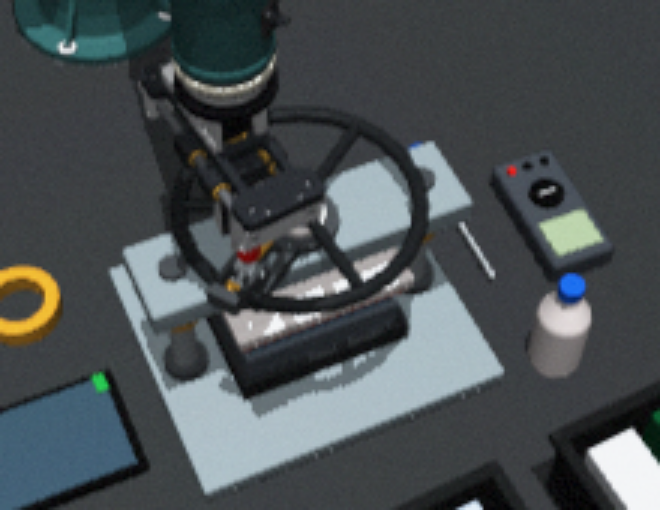

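The cap is now at u≈0.366, a lean of about 9° (≈1.42 rad), with the pads pinching its outer edge. It should be past the snap point, so I'll open straight out.

Request:
drive_tool:
  commands:
    - [[0, 0, 0, 0], [0, 0, 0, 0], [0, 0, 0, 0], [0, 0, 0, 0]]
  grip: 0.6

```text
time: 19.2
tool_pos: [0.5946, -0.0677, 0.2691]
ee_rot: [1.0, 1.569, -0.49]
wrist_force: [0.2, 0.2, -0.2]
width: 0.0428
```

```bash
python3 look.py 14; python3 lean.py
```

```text
19.2 [ 0.59462249 -0.06770088  0.26912653] t 0.4649113909200641 u 0.37638411837294855 F [ 0.24689037  0.172351   -0.15452568] 0.04281850403662201
wrist 1148 zmax 0.2960830174485522 cap n 942 u 0.3562447692660481 0.37648726562534823 t 0.45673356727006664 0.4768525730133974
scene 39 zmax 0.28479692334918794 cap n 10 u 0.3724164028575179 0.3784696455120837 t 0.46134343264877453 0.47093367239913564
top 0
[-0.26963146 -0.15030848  0.09703134]
```

View pics/wrist14.png

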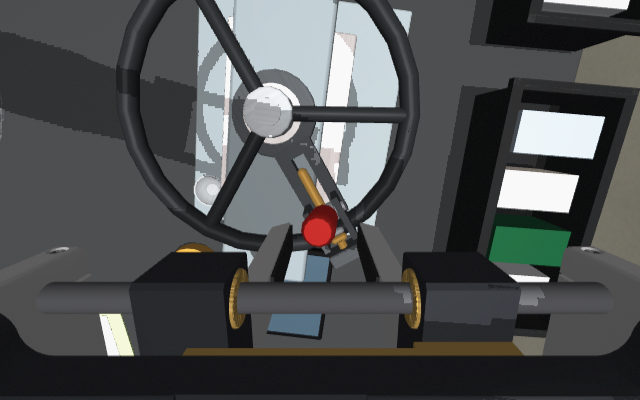

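The handle now stands free between the open fingers, with its cap at pixel (319,227), but it looks about 0.15 rad short of the stop. I'll turn the jaws until they open radially and close them around it slightly outboard, so the inner finger pushes it home.

Request:
drive_tool:
  commands:
    - [[0, 0, 0, 0.0215], [0, 0, 0, 0.0215], [0, 0, 0, 0.0215], [0, 0, 0, 0.0215], [0, 0, 0, 0.0215], [0, 0, 0, 0.0215], [0, 0, 0, 0.0215], [0, 0, 0, 0.0215], [0, 0, 0, 0]]

```text
time: 20.35
tool_pos: [0.5945, -0.0675, 0.2679]
ee_rot: [0.072, 1.571, -2.499]
wrist_force: [-0.1, 0.3, -0.5]
width: 0.0565
```

```bash
python3 look.py 15; python3 lean.py; python3 -c "
from h import *
o,R=st();print(R.round(3).tolist(),np.degrees(np.arctan2(R[1,1],R[0,1])),o['joint_positions'])"
```

```text
20.35 [ 0.594533   -0.06754517  0.26793563] t 0.46491956302940246 u 0.37620480284597974 F [-0.08314835  0.26676121 -0.52468571] 0.056510287159008896
wrist 1472 zmax 0.2957719967825088 cap n 943 u 0.35726365521454984 0.37751500194383836 t 0.45889528863427076 0.4772153490578942
scene 117 zmax 0.2961252225904809 cap n 40 u 0.3568256777382799 0.37487079935735046 t 0.46499129845641446 0.4779419246233464
top 0
[ 0.66048861  0.49511943 -0.22718865]
[[-0.0, 0.541, -0.841], [-0.0, -0.841, -0.541], [-1.0, 0.0, 0.0]] -57.22831102091065 [-2.07871051e-01  1.93800616e-01  1.12828739e+00 -8.52015768e-05
  1.81950449e+00  7.90930431e-01]
```

View pics/wrist15.png

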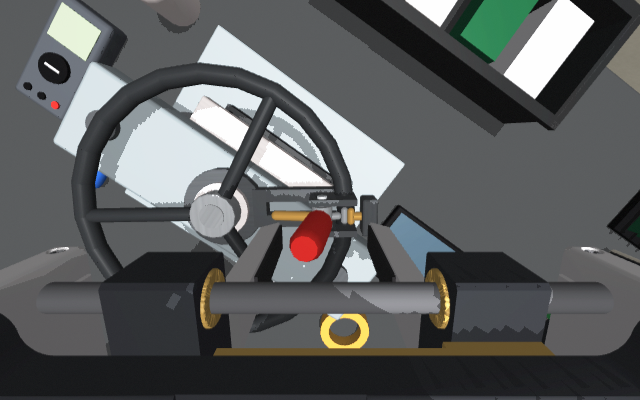

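View pics/scene15.png

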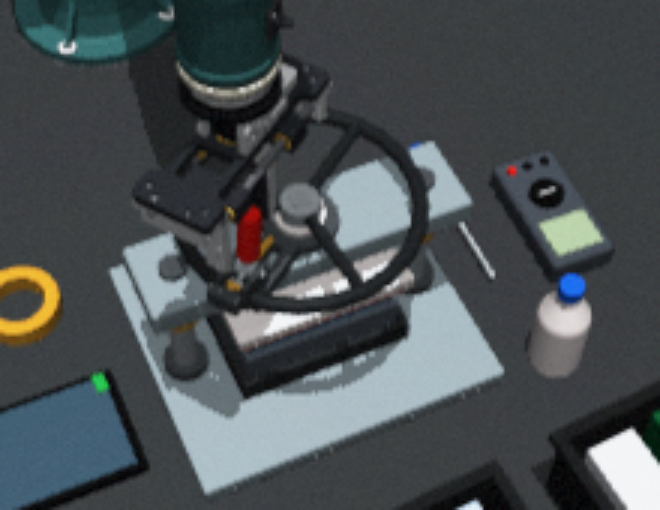

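The handle now stands upright between jaws that open radially. I'll shift about 3 mm outboard and close.

Request:
drive_tool:
  commands:
    - [[0, 0.012, 0, 0], [0, 0, 0, 0], [0, 0, 0, 0], [0, 0, 0, 0], [0, 0, 0, 0], [0, 0, 0, 0]]
  grip: 0

```text
time: 21.2
tool_pos: [0.5943, -0.0672, 0.268]
ee_rot: [-1.461, 1.564, 2.254]
wrist_force: [-4.2, 5.4, 2.5]
width: 0.0205
```

```bash
python3 look.py 16; python3 lean.py
```

```text
21.2 [ 0.5943188  -0.0671782   0.26800261] t 0.46493605130468707 u 0.3757804161814979 F [-4.17430009  5.35995836  2.48844794] 0.020538517244068126
wrist 1383 zmax 0.29642775862903953 cap n 939 u 0.3677671155459421 0.3873350435384184 t 0.4589549576591081 0.47727541280997926
scene 57 zmax 0.31587930624668425 cap n 1 u 0.38481514638755154 0.38481514638755154 t 0.47426706083147285 0.47426706083147285
top 0
[-4.81916709  4.93619353  1.30273362]
```

View pics/wrist16.png

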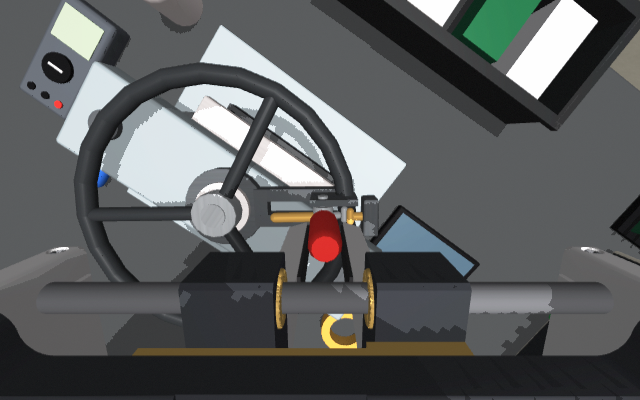

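The cap is now at u≈0.3776, matching 1.6 rad, and the stop resists with 6 N. I'll open briefly to check that it stays latched.

Request:
drive_tool:
  commands:
    - [[0, -0.008, 0, 0], [0, 0, 0, 0], [0, 0, 0, 0]]
  grip: 0.4

```text
time: 21.75
tool_pos: [0.5953, -0.0688, 0.2681]
ee_rot: [1.721, 1.57, -0.851]
wrist_force: [0.4, 0.3, -0.2]
width: 0.0369
```

```bash
python3 look.py 17; python3 lean.py
```

```text
21.75 [ 0.59527571 -0.06879574  0.26807861] t 0.46487410654895217 u 0.3776578668770988 F [ 0.41431452  0.3289932  -0.1832923 ] 0.03688945383668111
wrist 1387 zmax 0.2965204198640208 cap n 939 u 0.36773116101404413 0.3873170825104039 t 0.45864246935263075 0.4773356504190381
scene 89 zmax 0.31375451096598894 cap n 2 u 0.3961094563060253 0.3969133518360885 t 0.4756927137051119 0.47604759014432124
top 0
[ 0.97867001 -0.24766187 -0.14609595]
```

The handle stays latched with the jaws open (cap still at 0.3775). I'll lower 12 mm, grip the sleeve, and compute the crank circle in tool axes.

Request:
drive_tool:
  commands:
    - [[0.016, 0, 0, 0], [0.016, 0, 0, 0], [0.016, 0, 0, 0]]

```text
time: 22.3
tool_pos: [0.595, -0.0685, 0.2553]
ee_rot: [-0.625, 1.57, 3.087]
wrist_force: [-0.3, 0.1, 0.5]
width: 0.0376
```

Request:
drive_tool:
  commands:
    - [[0, 0, 0, 0], [0, 0, 0, 0], [0, 0, 0, 0], [0, 0, 0, 0]]
  grip: 0

```text
time: 22.7
tool_pos: [0.5938, -0.0666, 0.2556]
ee_rot: [-1.35, 1.566, 2.363]
wrist_force: [-3.1, 3.1, -0.7]
width: 0.0208
```

```bash
cat > crank.py <<'E'
from h import *
C=np.array([.5456,.0089])
o,R=st(); p=o["tool_pos"][:2]-C; F=o["wrist_force"]
y=R[:2,1]; z=R[:2,2]
a=np.arctan2(p@z,p@y); er=p/np.linalg.norm(p); et=np.array([er[1],-er[0]])
print("t",o["time"],"alpha",a%(2*np.pi),"r",np.linalg.norm(p),"z",o["tool_pos"][2],"push",-F[:2]@et,"radial",-F[:2]@er,"Fz",F[2],"w",o["width"])
E
python3 crank.py; python3 - <<'E'
import numpy as np
r=.0915/.25
A=np.r_[0,np.cumsum([.03,.06,.09]+[.1]*26+[.07]+[.05]*80)]
d=np.stack([np.diff(r*np.cos(A)),np.diff(r*np.sin(A))],1).round(4)
for i in range(0,len(d),10): print(i,A[i].round(2),"["+", ".join(f"[0, {a}, {b}, 0]" for a,b in d[i:i+10])+"]")
E
```

```text
t 22.7 alpha 0.00403620031728578 r 0.08961107736894253 z 0.2556491892762472 push -0.938879870187672 radial 4.242162446172001 Fz -0.6559258229200242 w 0.020757324964211732
0 0.0 [[0, -0.0002, 0.011, 0], [0, -0.0013, 0.0219, 0], [0, -0.0044, 0.0326, 0], [0, -0.0083, 0.0356, 0], [0, -0.0119, 0.0346, 0], [0, -0.0153, 0.0333, 0], [0, -0.0185, 0.0316, 0], [0, -0.0216, 0.0296, 0], [0, -0.0244, 0.0273, 0], [0, -0.027, 0.0247, 0]]
10 0.88 [[0, -0.0293, 0.0219, 0], [0, -0.0314, 0.0188, 0], [0, -0.0331, 0.0156, 0], [0, -0.0345, 0.0122, 0], [0, -0.0355, 0.0087, 0], [0, -0.0362, 0.0051, 0], [0, -0.0366, 0.0015, 0], [0, -0.0365, -0.0022, 0], [0, -0.0361, -0.0058, 0], [0, -0.0354, -0.0094, 0]]
20 1.88 [[0, -0.0342, -0.0129, 0], [0, -0.0328, -0.0162, 0], [0, -0.031, -0.0194, 0], [0, -0.0289, -0.0224, 0], [0, -0.0265, -0.0252, 0], [0, -0.0239, -0.0277, 0], [0, -0.021, -0.03, 0], [0, -0.0179, -0.0319, 0], [0, -0.0146, -0.0335, 0], [0, -0.0082, -0.0243, 0]]
30 2.85 [[0, -0.0048, -0.0177, 0], [0, -0.0039, -0.0179, 0], [0, -0.003, -0.018, 0], [0, -0.0021, -0.0182, 0], [0, -0.0012, -0.0183, 0], [0, -0.000
[... 1183 characters left out ...]
0], [0, 0.0132, 0.0126, 0], [0, 0.0126, 0.0133, 0], [0, 0.0119, 0.0139, 0], [0, 0.0112, 0.0145, 0], [0, 0.0105, 0.015, 0], [0, 0.0097, 0.0155, 0], [0, 0.0089, 0.016, 0], [0, 0.0081, 0.0164, 0]]
90 5.85 [[0, 0.0073, 0.0168, 0], [0, 0.0064, 0.0171, 0], [0, 0.0056, 0.0174, 0], [0, 0.0047, 0.0177, 0], [0, 0.0038, 0.0179, 0], [0, 0.0029, 0.0181, 0], [0, 0.002, 0.0182, 0], [0, 0.0011, 0.0183, 0], [0, 0.0001, 0.0183, 0], [0, -0.0008, 0.0183, 0]]
100 6.35 [[0, -0.0017, 0.0182, 0], [0, -0.0026, 0.0181, 0], [0, -0.0035, 0.018, 0], [0, -0.0044, 0.0178, 0], [0, -0.0053, 0.0175, 0], [0, -0.0061, 0.0172, 0], [0, -0.007, 0.0169, 0], [0, -0.0078, 0.0165, 0], [0, -0.0086, 0.0161, 0], [0, -0.0094, 0.0157, 0]]
```

Request:
drive_tool:
  commands:
    - [[0, -0.0002, 0.011, 0], [0, -0.0013, 0.0219, 0], [0, -0.0044, 0.0326, 0], [0, -0.0083, 0.0356, 0], [0, -0.0119, 0.0346, 0], [0, -0.0153, 0.0333, 0], [0, -0.0185, 0.0316, 0], [0, -0.0216, 0.0296, 0], [0, -0.0244, 0.0273, 0], [0, -0.027, 0.0247, 0]]

```text
time: 23.7
tool_pos: [0.5198, -0.0784, 0.2558]
ee_rot: [2.587, 1.565, 0.016]
wrist_force: [6.0, 0.7, -4.0]
width: 0.0205
```

```bash
python3 crank.py
```

```text
t 23.7 alpha 0.8581096176185239 r 0.09100074525917969 z 0.25575660498564645 push 5.583862433384298 radial 2.398153285955712 Fz -4.0046382941774255 w 0.020487261766755478
```

Cranking works: push 5.6 N and a small radial force. I'll continue.

Request:
drive_tool:
  commands:
    - [[0, -0.0293, 0.0219, 0], [0, -0.0314, 0.0188, 0], [0, -0.0331, 0.0156, 0], [0, -0.0345, 0.0122, 0], [0, -0.0355, 0.0087, 0], [0, -0.0362, 0.0051, 0], [0, -0.0366, 0.0015, 0], [0, -0.0365, -0.0022, 0], [0, -0.0361, -0.0058, 0], [0, -0.0354, -0.0094, 0]]

```text
time: 24.7
tool_pos: [0.4575, -0.0176, 0.2558]
ee_rot: [1.187, 1.565, -1.387]
wrist_force: [1.9, -5.8, -2.1]
width: 0.0206
```

```bash
python3 crank.py; python3 look.py 18
```

```text
t 24.7 alpha 1.8463146538445085 r 0.09196731621032177 z 0.2558225784087796 push 6.06259072516752 radial 0.12862436571983502 Fz -2.066204998659931 w 0.020636327650139074
24.7 [ 0.45752435 -0.01757012  0.25582258] t 0.376257872248295 u 0.2605021908862616 F [ 1.86812235 -5.76902673 -2.066205  ] 0.020636327650139074
```

View pics/wrist18.png

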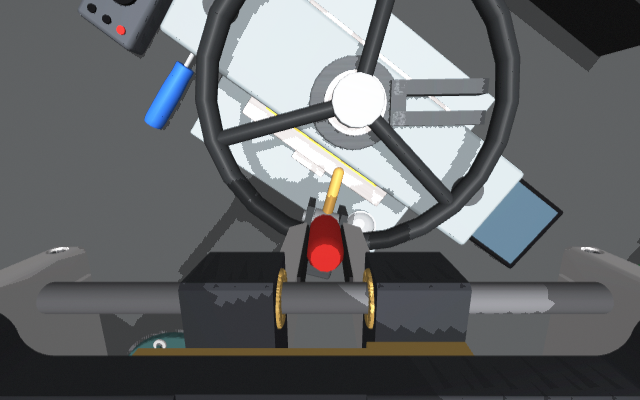

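View pics/scene18.png

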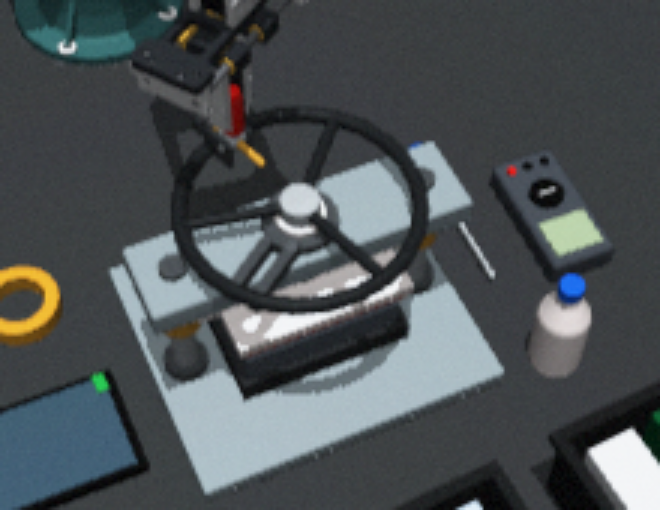

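The handle is upright in the grip and the wheel has turned about 1.85 rad.

Request:
drive_tool:
  commands:
    - [[0, -0.0342, -0.0129, 0], [0, -0.0328, -0.0162, 0], [0, -0.031, -0.0194, 0], [0, -0.0289, -0.0224, 0], [0, -0.0265, -0.0252, 0], [0, -0.0239, -0.0277, 0], [0, -0.021, -0.03, 0], [0, -0.0179, -0.0319, 0], [0, -0.0146, -0.0335, 0], [0, -0.0082, -0.0243, 0]]

```text
time: 25.8
tool_pos: [0.4752, 0.0674, 0.2559]
ee_rot: [-0.004, 1.567, -2.575]
wrist_force: [-4.2, -4.1, -0.2]
width: 0.0202
```

```bash
python3 crank.py
```

```text
t 25.8 alpha 2.8341976674914706 r 0.0915447049254117 z 0.25586108342807634 push 5.866509973123979 radial -0.5821631240020719 Fz -0.22539013618077963 w 0.020242365425877377
```

Request:
drive_tool:
  commands:
    - [[0, -0.0048, -0.0177, 0], [0, -0.0039, -0.0179, 0], [0, -0.003, -0.018, 0], [0, -0.0021, -0.0182, 0], [0, -0.0012, -0.0183, 0]]

```text
time: 26.3
tool_pos: [0.4923, 0.0829, 0.2558]
ee_rot: [-0.155, 1.568, -2.727]
wrist_force: [-4.3, -3.0, 0.6]
width: 0.0202
```

```bash
python3 crank.py
```

```text
t 26.3 alpha 3.0869533045951267 r 0.09120322812786226 z 0.2558472743976326 push 5.210022971176015 radial -0.0922917365706025 Fz 0.6343860110562662 w 0.02022956491546452
```

Request:
drive_tool:
  commands:
    - [[0, -0.0003, -0.0183, 0], [0, 0.0006, -0.0183, 0], [0, 0.0015, -0.0182, 0], [0, 0.0024, -0.0181, 0], [0, 0.0033, -0.018, 0]]

```text
time: 26.8
tool_pos: [0.5125, 0.0935, 0.2559]
ee_rot: [-0.098, 1.568, -2.669]
wrist_force: [-4.6, -2.4, -0.2]
width: 0.0207
```

```bash
python3 crank.py
```

```text
t 26.8 alpha 3.3378024129283634 r 0.09082217114678186 z 0.25587131930052925 push 5.188578854118115 radial 0.5277368787121219 Fz -0.2288143651522873 w 0.020728477194494374
```

Request:
drive_tool:
  commands:
    - [[0, 0.0042, -0.0178, 0], [0, 0.0051, -0.0176, 0], [0, 0.006, -0.0173, 0], [0, 0.0068, -0.017, 0], [0, 0.0077, -0.0166, 0]]

```text
time: 27.3
tool_pos: [0.5345, 0.0987, 0.2559]
ee_rot: [-0.063, 1.567, -2.635]
wrist_force: [-5.8, -4.1, -0.1]
width: 0.0203
```

```bash
python3 crank.py
```

```text
t 27.3 alpha 3.58857626951034 r 0.09043788951839012 z 0.25587495436360425 push 6.295667855282549 radial 3.3048238839639597 Fz -0.08657642432988602 w 0.02031576395896764
```

Push is 6.3 N, either noise or the first contact. I'll take a shorter step.

Request:
drive_tool:
  commands:
    - [[0, 0.0085, -0.0162, 0], [0, 0.0093, -0.0158, 0], [0, 0.0101, -0.0153, 0]]

```text
time: 27.6
tool_pos: [0.5481, 0.099, 0.2559]
ee_rot: [-0.077, 1.567, -2.649]
wrist_force: [-5.9, -3.9, -0.2]
width: 0.0204
```

```bash
python3 crank.py
```

```text
t 27.6 alpha 3.7388783777293346 r 0.0901802766731559 z 0.255869291280315 push 5.754980067631896 radial 4.03042153608336 Fz -0.15219123414963182 w 0.0203648183148346
```

Request:
drive_tool:
  commands:
    - [[0, 0.0108, -0.0147, 0], [0, 0.0116, -0.0142, 0], [0, 0.0122, -0.0136, 0], [0, 0.0129, -0.013, 0], [0, 0.0135, -0.0123, 0]]

```text
time: 28.1
tool_pos: [0.5702, 0.0952, 0.2559]
ee_rot: [-0.144, 1.566, -2.717]
wrist_force: [-7.0, -2.5, 1.0]
width: 0.0207
```

```bash
python3 crank.py
```

```text
t 28.1 alpha 3.9886124647302594 r 0.08977245042517548 z 0.25585849285584217 push 6.034751512500195 radial 4.330543130766332 Fz 1.0191616040670872 w 0.020690545583699285
```

Request:
drive_tool:
  commands:
    - [[0, 0.0141, -0.0116, 0], [0, 0.0147, -0.0109, 0], [0, 0.0152, -0.0101, 0], [0, 0.0157, -0.0094, 0], [0, 0.0162, -0.0086, 0]]

```text
time: 28.6
tool_pos: [0.5906, 0.0862, 0.2559]
ee_rot: [-0.264, 1.565, -2.836]
wrist_force: [-7.8, -3.6, 1.0]
width: 0.0206
```

```bash
python3 crank.py
```

```text
t 28.6 alpha 4.238168776258855 r 0.08945397728252077 z 0.2559026099696733 push 4.917505488420343 radial 7.029122736809432 Fz 1.0018506670118905 w 0.02056669604185668
```

Request:
drive_tool:
  commands:
    - [[0, 0.0171, -0.0067, 0], [0, 0.0174, -0.0058, 0], [0, 0.0178, -0.005, 0], [0, 0.018, -0.0041, 0], [0, 0.0183, -0.0032, 0]]

```text
time: 29.1
tool_pos: [0.6074, 0.0729, 0.2559]
ee_rot: [-0.88, 1.564, 2.833]
wrist_force: [-8.7, 1.9, 0.8]
width: 0.0203
```

```bash
python3 crank.py
```

```text
t 29.1 alpha 4.480724764820236 r 0.08894990330867794 z 0.2558934309282918 push 7.59156390693869 radial 4.731352746536507 Fz 0.8133311653923252 w 0.020336980754708592
```

Request:
drive_tool:
  commands:
    - [[0, 0.018, -0.0034, 0], [0, 0.0181, -0.0025, 0], [0, 0.0182, -0.0016, 0], [0, 0.0183, -0.0007, 0], [0, 0.0183, 0.0002, 0]]

```text
time: 29.6
tool_pos: [0.6204, 0.0567, 0.2559]
ee_rot: [-1.113, 1.561, 2.602]
wrist_force: [-10.6, 5.7, 1.6]
width: 0.0203
```

```bash
python3 crank.py
```

```text
t 29.6 alpha 4.717847154870434 r 0.08876239116668255 z 0.2558699762512591 push 10.469629071918154 radial 5.883378227662361 Fz 1.6158895428469797 w 0.020321069509429635
```

Push has built up clearly (4.9 → 7.6 → 10.5 N at 4.24, 4.48 and 4.72 rad). That puts contact near 4.33 rad and about 78 N now, so I'll stop and settle.

Request:
drive_tool:
  commands:
    - [[0, 0, 0, 0], [0, 0, 0, 0]]

```text
time: 29.8
tool_pos: [0.6209, 0.0559, 0.2559]
ee_rot: [-1.027, 1.563, 2.688]
wrist_force: [-8.4, 2.9, 1.4]
width: 0.0204
```

```bash
python3 crank.py; python3 look.py 19
```

```text
t 29.8 alpha 4.72684817709389 r 0.08878192935379035 z 0.25588163141042153 push 6.914288072854728 radial 5.625419235042681 Fz 1.3593385333619048 w 0.020427762225575526
29.8 [0.62090067 0.05593233 0.25588163] t 0.5534549261236255 u 0.28627270160443047 F [-8.43406911  2.88430223  1.35933853] 0.020427762225575526
```

View pics/scene19.png

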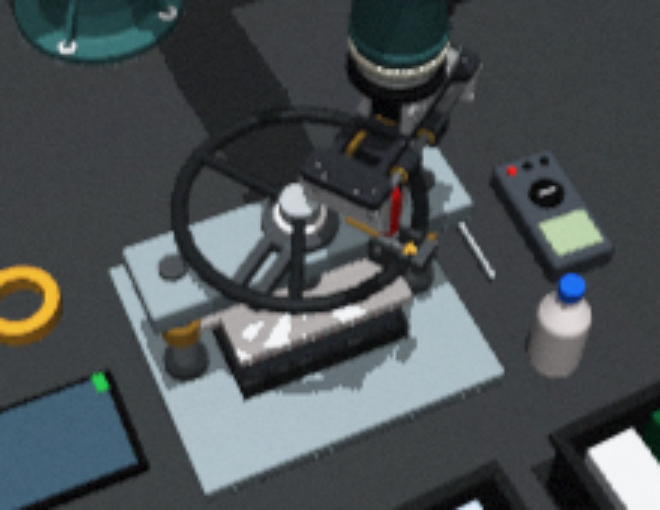

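View pics/wrist19.png

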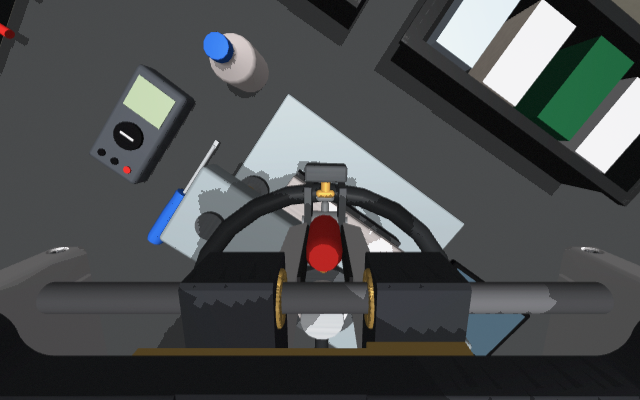

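I'll confirm with a small further advance of 0.08 rad and read the push while moving.

Request:
drive_tool:
  commands:
    - [[0, 0.0147, 0.0005, 0], [0, 0.0146, 0.001, 0]]

```text
time: 30.1
tool_pos: [0.6237, 0.051, 0.2559]
ee_rot: [-1.161, 1.56, 2.555]
wrist_force: [-11.1, 7.3, 1.7]
width: 0.0207
```

```bash
python3 crank.py
```

```text
t 30.1 alpha 4.792463595283691 r 0.08875182611074339 z 0.25586330291640746 push 11.679173761330409 radial 6.283798008439466 Fz 1.657339918756077 w 0.020742267712770573
```

Push is 11.7 N moving, about 6.3 N above free (≈90 N of clamp), and it rises at the expected slope. I'll relax the arm, open, and lift away.

Request:
drive_tool:
  commands:
    - [[0, -0.006, 0.006, 0], [0, 0, 0, 0]]

```text
time: 30.3
tool_pos: [0.6236, 0.0504, 0.2559]
ee_rot: [-1.379, 1.565, 2.336]
wrist_force: [-6.1, 3.8, -0.0]
width: 0.0205
```

Request:
drive_tool:
  commands:
    - [[0, 0, 0, 0], [0, 0, 0, 0], [0, 0, 0, 0], [0, 0, 0, 0], [0, 0, 0, 0]]
  grip: 0.6

```text
time: 30.8
tool_pos: [0.6256, 0.0478, 0.2562]
ee_rot: [2.528, 1.57, -0.043]
wrist_force: [1.1, -0.1, -0.1]
width: 0.0552
```

```bash
python3 crank.py; python3 look.py 20
```

```text
t 30.8 alpha 4.830398616165557 r 0.08895425563957278 z 0.2561577716751935 push -0.5567062488192618 radial -0.9661330963787135 Fz -0.13197221654093172 w 0.055187098204294904
30.8 [0.62561644 0.04776166 0.25615777] t 0.5530426714732976 u 0.2956929541734314 F [ 1.11226901 -0.0786935  -0.13197222] 0.055187098204294904
```

View pics/wrist20.png

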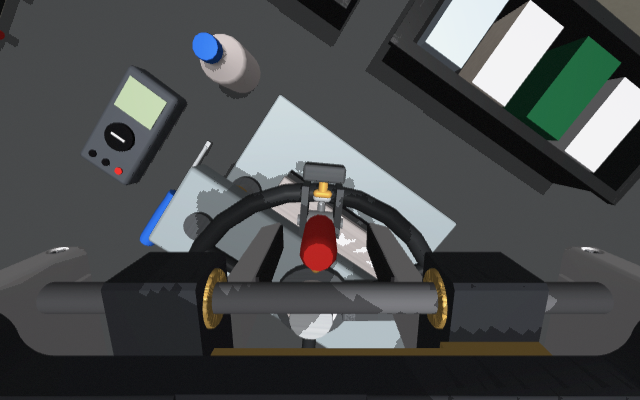

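The handle stands free between the open fingers, with its cap at (318,250). I'll lift off and move clear.

Request:
drive_tool:
  commands:
    - [[-0.05, 0, 0, 0], [-0.06, 0, 0, 0], [-0.06, 0, 0, 0], [-0.06, 0, 0, 0], [-0.06, 0, 0, 0], [-0.06, 0, 0, 0], [-0.06, 0, 0, 0], [0, 0, 0, 0], [0, 0, 0, 0]]

```text
time: 31.8
tool_pos: [0.6255, 0.048, 0.3592]
ee_rot: [2.513, 1.569, -0.058]
wrist_force: [0.3, 0.0, -0.2]
width: 0.0568
```

```bash
python3 crank.py; python3 look.py 21; python3 - <<'E'
from h import *
from bench import imaging
C=np.array([.5456,.0089])
for n in("wrist","scene","top"):
    s=imaging.snapshot(n); W=cloud(s); px=s["pixels"].astype(int)
    m=(px[...,0]>90)&(px[...,1]<60)&(px[...,2]<60)&(W[...,2]>.22)&(W[...,2]<.32)&(np.hypot(W[...,0]-.545,W[...,1]-.01)<.13)
    p=W[m]
    if len(p)<5: print(n,len(p)); continue
    k=p[:,2]>p[:,2].max()-.01; c=(p[k].min(0)+p[k].max(0))/2
    print(n,len(p),"zmax",p[:,2].max(),"cap",c,"r",np.linalg.norm(c[:2]-C),"phi",np.degrees(np.arctan2(*(c[:2]-C)[::-1])))
E
```

```text
t 31.8 alpha 4.8280350981886375 r 0.0889190944634181 z 0.3592273183009715 push -0.09665100945786208 radial -0.24518156243938302 Fz -0.24077791607585947 w 0.05680970032865817
31.8 [0.62548097 0.04795939 0.35922732] t 0.5530346501040987 u 0.2954535176868735 F [ 0.26271602  0.02087364 -0.24077792] 0.05680970032865817
wrist 543 zmax 0.29651429159386367 cap [0.62664019 0.05099876 0.29156139] r 0.09132260405240823 phi 27.450972125472017
scene 103 zmax 0.29809188451319163 cap [0.62827779 0.05354534 0.29316298] r 0.09396182347860493 phi 28.368689280957497
top 99 zmax 0.297427448763153 cap [0.62498163 0.05214236 0.29312192] r 0.09039548911801673 phi 28.57890091114332
```

View pics/wrist21.png

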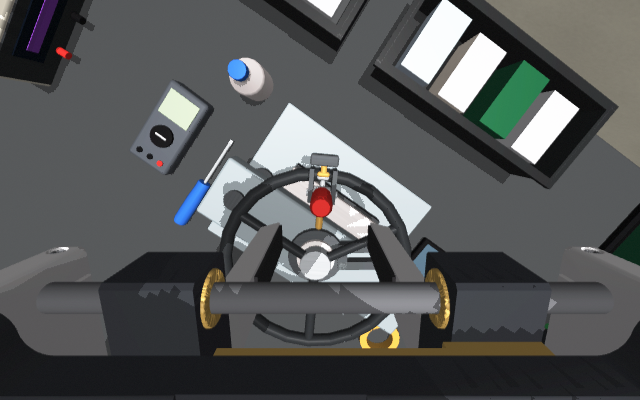

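View pics/scene21.png

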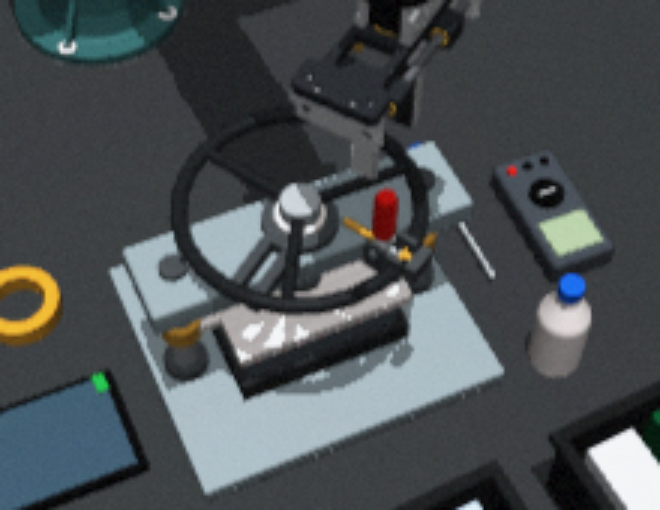

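Everything is clear: the handle is upright at r≈91 mm, and the wheel is at about 4.8 rad with no run-back. I'll hand in.

```bash
python3 -c "
from bench import robot
print(robot.close_job())"
```

```text
the job is handed in; nothing more can be done
None
```

I handed the job in at about 32 s. The handle is out and latched, the display is clamped, and the arm is clear of everything. `close_job` reports no verdict.

- **Handle:** The first two tries let it fall back: the first stalled about 70° up, and the second slipped out of the fingertips. The third, with the jaws yawed on the way up, left it standing near 1.42 rad. I then closed the jaws across it and pushed it home to its stop. It stayed there with the gripper open, before cranking and again after the final release.
- **Wheel:** I cranked about 4.8 rad clockwise. The free push was 5–6 N. It then rose to 7.6, 10.5 and 11.7 N at 4.48, 4.72 and 4.79 rad. From that I put contact at about 4.33 rad and the clamp at about 90 N. That force is inferred from the push at the handle, not measured directly.
- **Last checks:**
  - **Wheel position:** the camera-measured handle position gives about 4.80 rad after letting go, so the wheel did not run back.
  - **Arm:** the wrist force was about 0 N and the fingertips were about 60 mm above the handle.
  - **Loose things:** those I could see looked undisturbed, but I did not measure their positions again.
- **Disagreement:** the cameras differed by 2–3 mm on the wheel axis and hinge positions. This showed up as up to 7 N of outward pull on the handle while cranking, towards its stop.

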